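# Dry-assemble a denture flask round its model

### The job

Try the plaster model in the brass denture flask before any plaster is poured: seat the brass lower half between the stops of the green press plate, stand the model in it with the teeth up, lower the brass ring over the model onto the pins, and close the flask with the brass lid, every part the same way round and fully home before the next one goes on. The grey aluminium lid belongs to another flask: leave it and the other things on the bench where they lie.

Things in the scene. Friction and masses are not known exactly. Their poses are not given: they have to be found in the camera images.
- lower_half: Brass flask tray, D-shaped 67 (x) by 81 mm (y): flat heel at -x, rounded front at +x, 14 mm high, 0.3 kg. Origin: centre of underside, z up. Floor 4 mm; pocket 10 mm deep, wider than the model by 3 mm a side at the mouth, 1.5 at the floor. Solid ears to y = ±51.5 carry tapered steel pins 7.5 mm thick, 10 mm high at x = -9, y = ±46.2. Grip across x, flat within 13 mm of y = 0.
- model: White plaster dental arch model, 54 (x) by 68 mm (y), 0.1 kg. Origin: centre of underside, z up. Solid base 21 mm high, teeth above it to 35 mm. Flat heel at -x, rounded front at +x. Grip the base across x (54 mm, flat within 12 mm of y = 0) between 12 and 21 mm up, so that the fingertips stay above the tray's rim. Home: origin 4 mm above that of the lower half, same yaw.
- ring: Brass flask ring, open through, D-shaped 67 (x) by 81 mm (y): flat heel at -x, rounded front at +x, 27 mm high, walls 3 mm, 0.25 kg. Origin: centre of underside, z up. Ears to y = ±51.5 have 12 mm slots below (x = -9, 13 mm deep) for the tray's pins, 2 mm to spare, and like pins on top, 9 mm high. Grip across x, flat within 13 mm of y = 0. Home: origin 14 mm above that of the lower half, same yaw.
- brass_lid: Brass-coloured flask lid: plate 6 mm thick, D-shaped 67 (x) by 81 mm (y): flat heel at -x, rounded front at +x, 0.28 kg. Origin: centre of underside, z up. Grip the block in its middle, 26 (x) by 30 mm (y), from 6 to 22 mm up. Ears to y = ±51.5 with slots 12 mm wide at x = -9, open outward, take the pins on the ring, 2 mm to spare. Home: origin 27 mm above that of the ring, same yaw.
- grey_lid: Lid of another flask: same shape, size and origin as the brass lid, but silver-grey aluminium. Leave it alone.
- press_plate: Green plate fixed to the bench, D-shaped, 89 (x) by 103 mm (y), 6 mm thick, with four steel stops 8 mm high: two behind the heel, two at the front corners. Origin: centre of underside, z up, x towards the rounded front. The lower half belongs between the stops, 2 mm to spare (4.5 at their tops), origin 6 mm above this one, same yaw. No stops within 22 mm of y = 0: room for the fingers.
- handpiece: Bystander: slim black and white handpiece, 163 x 22 x 22 mm, lying behind the work. Leave it alone.
- marker: Bystander: red marker pen, 121 x 12 x 12 mm, lying at the bench's near edge. Leave it alone.
- wax_block: Bystander: pink wax block, 35 x 63 x 19 mm, behind the work, below the solid hood of the bench lamp, which hangs 0.24 m above the bench from about 0.12 m beyond the farthest part: keep the wrist clear of it. Leave the block alone.

How it is judged:
On the way, in this order (a step that is already met when the one before it is completed fails the run):
1. the lower half is seated between the stops of the press plate and released (horizontal distance between lower_half and press_plate below 0.008 m and z of lower_half in the frame of press_plate between 0.003 and 0.008 m and angle between the x axis of lower_half and the x axis of press_plate, either way round below 0.12 rad and angle between lower_half's own z axis and vertical below 0.07 rad and contact force between the fingers and lower_half below 0.1 N), for 0.2 s.
2. the model stands in the lower half, teeth up, and is released (horizontal distance between lower_half and press_plate below 0.008 m and z of lower_half in the frame of press_plate between 0.003 and 0.008 m and angle between the x axis of lower_half and the x axis of press_plate, either way round below 0.12 rad and angle between each of lower_half, model's own z axis and vertical below 0.07 rad and horizontal distance between model and lower_half below 0.006 m and z of model in the frame of lower_half between 0.002 and 0.006 m and angle between the x axis of model and the x axis of lower_half, either way round below 0.12 rad and contact force between the fingers and model below 0.1 N), for 0.2 s.
3. the ring is home on the pins of the lower half, round the model, and is released (horizontal distance between lower_half and press_plate below 0.008 m and z of lower_half in the frame of press_plate between 0.003 and 0.008 m and angle between the x axis of lower_half and the x axis of press_plate, either way round below 0.12 rad and angle between each of lower_half, model, ring's own z axis and vertical below 0.07 rad and horizontal distance between each of model, ring and lower_half below 0.006 m and z of model in the frame of lower_half between 0.002 and 0.006 m and angle between the x axis of each of model, ring and the x axis of lower_half, either way round below 0.12 rad and z of ring in the frame of lower_half between 0.011 and 0.016 m and contact force between the fingers and ring below 0.1 N), for 0.2 s.
4. the brass lid is home on the ring and released (horizontal distance between lower_half and press_plate below 0.008 m and z of lower_half in the frame of press_plate between 0.003 and 0.008 m and angle between the x axis of lower_half and the x axis of press_plate, either way round below 0.12 rad and angle between each of lower_half, model, ring, brass_lid's own z axis and vertical below 0.07 rad and horizontal distance between each of model, ring and lower_half below 0.006 m and z of model in the frame of lower_half between 0.002 and 0.006 m and angle between the x axis of each of model, ring and the x axis of lower_half, either way round below 0.12 rad and z of ring in the frame of lower_half between 0.011 and 0.016 m and horizontal distance between brass_lid and ring below 0.006 m and z of brass_lid in the frame of ring between 0.024 and 0.029 m and angle between the x axis of brass_lid and the x axis of ring, either way round below 0.12 rad and contact force between the fingers and brass_lid below 0.1 N), for 0.2 s.
At the end, for the whole second after the job is handed in: Lower half flat on the plate between the stops (centre within 8 mm, height 3 mm); model in its pocket (6, 2 mm); ring down on the lower half (6, 3 mm); brass lid down on the ring (6, 3 mm); each level within 4 degrees, turned with its support within 7 degrees, at rest (horizontal distance between lower_half and press_plate below 0.008 m and z of lower_half in the frame of press_plate between 0.003 and 0.008 m and angle between the x axis of lower_half and the x axis of press_plate, either way round below 0.12 rad and angle between each of lower_half, model, ring, brass_lid's own z axis and vertical below 0.07 rad and horizontal distance between each of model, ring and lower_half below 0.006 m and z of model in the frame of lower_half between 0.002 and 0.006 m and angle between the x axis of each of model, ring and the x axis of lower_half, either way round below 0.12 rad and z of ring in the frame of lower_half between 0.011 and 0.016 m and horizontal distance between brass_lid and ring below 0.006 m and z of brass_lid in the frame of ring between 0.024 and 0.029 m and angle between the x axis of brass_lid and the x axis of ring, either way round below 0.12 rad and linear speed of each of lower_half, model, ring, brass_lid below 0.02 m/s); the robot touches nothing.
It fails at once if the aluminium lid is moved more than 25 mm (distance of grey_lid from where it was at the start of the episode above 0.025 m).
It fails at once if the handpiece is moved more than 25 mm (distance of handpiece from where it was at the start of the episode above 0.025 m).
It fails at once if the marker is moved more than 25 mm (distance of marker from where it was at the start of the episode above 0.025 m).
It fails at once if the wax block is moved more than 25 mm (distance of wax_block from where it was at the start of the episode above 0.025 m).
It fails at once if the model is tipped over (angle between model's own z axis and vertical above 0.6 rad).
It also fails if it takes over 115 s, if anything falls off the work surface, if the arm or the gripper's body presses on something with over 40 N, if the wrist force passes 120 N, or if a joint passes its speed limit or range.

### The arm

A 7-joint arm with a two-finger parallel gripper is mounted at the origin on a cart in front of the work surface, level with it; the furniture and walls round the work are solid. World frame = base frame: x ahead of the robot, y to its left, z up, the work surface at z = 0. Lengths are in m, angles in rad, forces in N, time in s.
With the tool pointing down it reaches from about 0.4 to 0.85 m from the base axis. Payload 10.4 kg.
Tool frame: the origin (TCP) lies at the very end of the fingers, on their centre line; the grasp point (between the pads) lies r.pinch_z behind it (r.pinch_z is the distance from the TCP to the grasp point, in m); z points along the fingers, x is the direction in which the jaws open and shut, and the axes are right-handed (so a half turn about z gives the same grasp; the last joint's range is limited). The gripper opens to 87 mm and grips with 3 to 60 N. Pads are 19 mm wide; open, the fingers measure 117 mm over their backs; the gripper's body (75 mm by 190 mm) begins 51 mm behind the grasp point.
Start: joints at [-1.333, 0.332, -0.065, 1.46, 0.022, 1.35, -0.088], TCP at [0.161, 0.604, 0.223] pointing down, gripper open.
Joint ranges: [-2.6, 2.6], [-0.5, 2.12], [-1.47, 1.34], [0.16, 2.42], [-1.27, 4.41], [0.06, 2.06], [-2.6, 2.6]. Speed limits (rad/s): [2.22, 2.22, 2.79, 2.79, 3.14, 3.14, 3.14].

### API

Orientations are given as a unit quaternion [x, y, z, w].
In Python, from bench import r gives the robot as it stands.
- The arm moves only by the tool carry_out, never from a script. Its argument "increments" is text: rows parted by semicolons, each of 7 numbers parted by spaces: the turn, a rotation vector about the tool's x, y, z in degrees, then the shift along the tool's x, y, z in m, then the finger opening in m, from 0 to 0.087. A call has exactly 5 rows; each row is the pose to reach, as a shift and turn from the pose measured when the call began, along the tool's axes at that moment; what a row does not reach only later rows make up. A row lasts 1/8 s, in which the tool goes at most 62.5 mm and 10.7 degrees, less where a joint would pass 70% of its speed; a pose out of reach is approached as far as the arm can. A call with a gripper value outside its range is refused whole. The fingers move at their own pace and stop on an object; "squeeze" is the grip in N (left out, the last holds). Time passes only in rows, so rows that repeat a pose let the fingers close, or fill a call up. It gives the time, the measured TCP pose, the force and the opening at its end, in the units of the state.
- r.read_state(): the state, without advancing time (a new reading comes with each control period).
- r.camera(name): name is "scene" or "top"; returns (picture, depth): 420x560x3 uint8, blue, green, red; 420x560 float32, m along the optical axis (not along the pixel's ray), 0 where there is no reading.
- r.camera_model(name): a dict with "K" (3x3 intrinsics, pixels), "extrinsics" (4x4, takes a point from camera to world coordinates). Camera axes: x right, y down, z forward; pixel columns grow to the right and rows downward; lengths in m; the calibration is good to about 2 mm. A picture is of the moment at which its call begins. camera_model takes no time and is no camera call.
- r.close_job(): hands the job in, once; it reports no verdict.
The state is a dict: "time": time; "joint_positions": joint angles; "joint_vel": joint speeds; "joint_torque": joint torques, N m; "ee_pos": TCP position; "eef_rot": TCP orientation; "ft_force": force on the tool from outside, world axes, zero at the start; "torque": the same for the moment, N m; "width": finger opening in m.
Only numpy, scipy, OpenCV 4.12 (cv2) and the standard library are available. Lean on these libraries where they do the work, as an engineer would, in place of code of your own. Each camera call takes 0.05 s, during which the arm holds its last target.

## Working session

There is one attempt and no reset: what is moved stays moved. The work goes in short steps, Python scripts to look and compute and a tool call to move; the robot and the scene stay as the last step left them, time stands still between calls to the robot, and variables do not carry over. Pictures are saved under pics/ and viewed, and the job is handed in when it is done.

Besides the shell and the picture viewer there is one more tool, called after "Call:" by a JSON object that holds its "name" and its "arguments", one argument or row to a line. carry_out: Moves the arm, as the interface text tells. Its arguments: {"type":"object","properties":{"increments":{"type":"string"},"squeeze":{"type":"number"}},"required":["increments"]}

```bash
ls; mkdir -p pics
python3 - <<'E'
from bench import r
import cv2,numpy as np
s=r.read_state(); print(s, r.pinch_z)
for n in("scene","top"):
    p,d=r.camera(n); cv2.imwrite(f"pics/{n}0.png",p); np.save(f"pics/{n}0_d.npy",d)
    m=r.camera_model(n); print(n,np.round(m["K"],2).tolist(),np.round(m["extrinsics"],4).tolist())
E
```

```text
pics
{'time': 0.0, 'joint_positions': array([-1.33258402,  0.33287521, -0.06470501,  1.46097777,  0.02157839,
        1.34986089, -0.0885238 ]), 'joint_vel': array([-5.14928211e-05, -3.82840825e-04,  7.38574966e-04,  6.49240338e-04,
        2.68701908e-04,  1.29093658e-03,  1.06762172e-03]), 'joint_torque': array([-3.44219252e-04, -6.23263335e+01,  2.44027027e-02, -3.89895165e+01,
       -6.12960686e-02,  3.97766777e-02,  1.52953635e-04]), 'ee_pos': array([0.16106039, 0.60348508, 0.22173444]), 'eef_rot': array([ 7.93053219e-01,  6.09151937e-01, -5.52275943e-04,  4.51538297e-04]), 'ft_force': array([0.87907761, 0.04860355, 0.53748156]), 'torque': array([-0.01878731,  0.02607705, -0.0514533 ]), 'width': 0.08725139591665311} 0.0187
scene [[447.73, 0.0, 285.97], [0.0, 447.73, 214.11], [0.0, 0.0, 1.0]] [[0.7965, -0.3984, 0.4549, 0.1452], [-0.6047, -0.5263, 0.5978, -0.6375], [0.0013, -0.7512, -0.6601, 0.6291], [0.0, 0.0, 0.0, 1.0]]
top [[426.68, 0.0, 272.89], [0.0, 426.68, 209.22], [0.0, 0.0, 1.0]] [[0.0152, -0.9924, 0.1219, 0.4385], [-0.9997, -0.0131, 0.0187, -0.084], [-0.017, -0.1221, -0.9924, 0.8761], [0.0, 0.0, 0.0, 1.0]]
```

View pics/scene0.png

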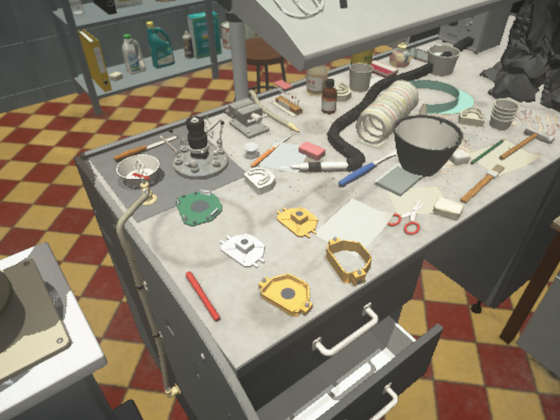

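View pics/top0.png

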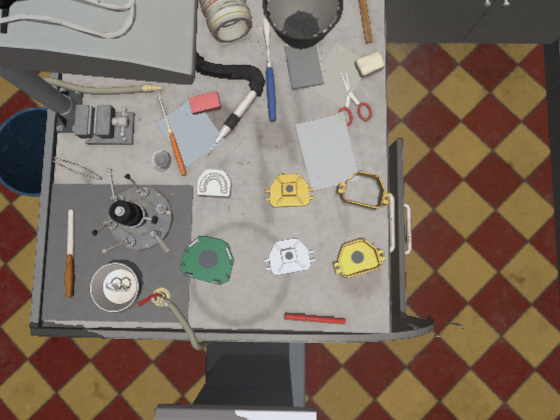

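Run:
```python
import cv2,numpy as np
p=cv2.imread("pics/top0.png")
c=p[155:335,170:400]; cv2.imwrite("pics/t0c.png",cv2.resize(c,None,fx=3.3,fy=3.3,interpolation=cv2.INTER_CUBIC)[:600])
p=cv2.imread("pics/scene0.png")
c=p[150:330,160:390]; cv2.imwrite("pics/s0c.png",cv2.resize(c,None,fx=3.3,fy=3.3,interpolation=cv2.INTER_CUBIC)[:600])
```

```text
(no output)
```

View pics/t0c.png

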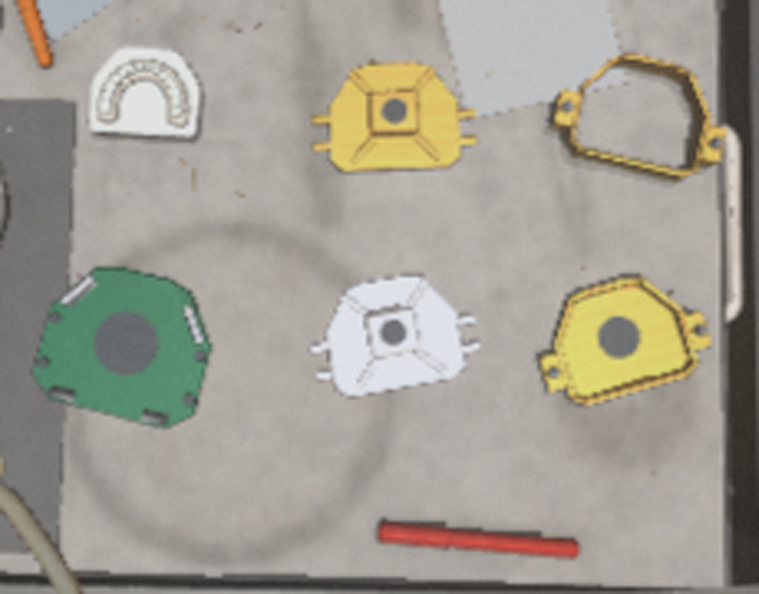

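View pics/s0c.png

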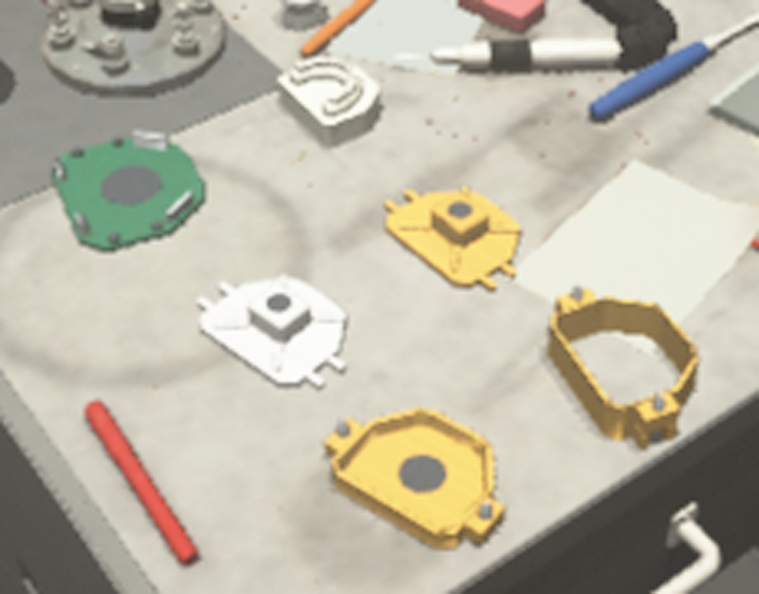

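```bash
cat > h.py <<'E'
import cv2,numpy as np
from bench import r
def world(n,d):
    m=r.camera_model(n);K=m["K"];T=m["extrinsics"]
    v,u=np.mgrid[0:d.shape[0],0:d.shape[1]]
    P=np.stack([(u-K[0,2])/K[0,0]*d,(v-K[1,2])/K[1,1]*d,d],-1)
    return P@T[:3,:3].T+T[:3,3]
def ray(n,uv,z):
    m=r.camera_model(n);K=m["K"];T=m["extrinsics"]
    uv=np.asarray(uv,float).reshape(-1,2)
    D=np.c_[(uv[:,0]-K[0,2])/K[0,0],(uv[:,1]-K[1,2])/K[1,1],np.ones(len(uv))]@T[:3,:3].T
    return T[:3,3]+D*((z-T[2,3])/D[:,2])[:,None]
def proj(n,X):
    m=r.camera_model(n);K=m["K"];T=m["extrinsics"]
    c=(np.asarray(X,float).reshape(-1,3)-T[:3,3])@T[:3,:3]
    return np.c_[c[:,0]/c[:,2]*K[0,0]+K[0,2],c[:,1]/c[:,2]*K[1,1]+K[1,2]]
E
python3 - <<'E'
from h import *
for n in("top","scene"):
    d=np.load(f"pics/{n}0_d.npy");W=world(n,d);p=cv2.imread(f"pics/{n}0.png")
    hsv=cv2.cvtColor(p,cv2.COLOR_BGR2HSV)
    z=W[...,2]
    print(n,(d==0).mean(), "bench z", np.median(z[(abs(W[...,0]-.38)<.03)&(abs(W[...,1]-.0)<.03)]))
    reg=dict(green=(205,258),lower=(358,258),grey=(290,257),lid=(289,190),ring=(363,190),model=(213,184)) if n=="top" else dict(green=(199,207),lower=(287,294),grey=(243,249),lid=(298,221),ring=(350,260),model=(260,179))
    for k,(u,v) in reg.items():
        w=W[v-30:v+30,u-38:u+38].reshape(-1,3); h=hsv[v,u]
        zz=w[:,2]
        print(k,"hsv",h,"z pct",np.round(np.percentile(zz,[1,10,50,75,90,98,99.8])*1000,1))
E
```

```text
top 0.003949829931972789 bench z -0.00032950444122792355
green hsv [111  17 108] z pct [ -3.1  -1.1   2.3   5.7   7.3  12.8 876.1]
lower hsv [120   5 113] z pct [-2.614e+02 -3.400e+00  2.000e-01  2.900e+00  6.700e+00  1.490e+01
  8.761e+02]
grey hsv [105  13 120] z pct [-3.500e+00 -1.900e+00  4.000e-01  3.800e+00  7.000e+00  2.190e+01
  8.761e+02]
lid hsv [120   2 110] z pct [-3.500e+00 -1.800e+00  6.000e-01  3.800e+00  7.100e+00  2.220e+01
  8.761e+02]
ring hsv [ 14  15 181] z pct [-2.591e+02 -1.912e+02 -2.000e-01  1.400e+00  1.410e+01  2.790e+01
  8.761e+02]
model hsv [ 50   3 225] z pct [-3.300e+00 -1.600e+00  7.000e-01  2.800e+00  2.150e+01  3.280e+01
  8.761e+02]
scene 0.004060374149659864 bench z -0.0010103422637200432
green hsv [ 78  10 127] z pct [ -3.3  -2.   -0.    3.4   5.6   9.7 629.1]
lower hsv [ 30   6 127] z pct [-1.270e+01 -2.200e+00 -2.000e-01  3.200e+00  1.040e+01  1.430e+01
  6.291e+02]
grey hsv [ 21  15 165] z pct [-3.500e+00 -2.200e+00 -6.000e-01  1.600e+00  6.000e+00  2.100e+01
  6.291e+02]
lid hsv [ 19 114 147] z pct [-3.700e+00 -2.400e+00 -6.000e-01  1.000e+00  6.100e+00  2.340e+01
  6.291e+02]
ring hsv [ 26  18 223] z pct [-4.760e+01 -2.600e+00 -5.000e-01  1.200e+00  2.030e+01  2.670e+01
  6.291e+02]
model hsv [ 30  12 242] z pct [-3.700e+00 -2.400e+00 -5.000e-01  1.100e+00  1.820e+01  3.050e+01
  6.291e+02]
```

```bash
cat >> h.py <<'E'
def fit(n,p,d,c,zt,col,rad=42,yawax=None,tol=.0045):
    """top-face mask -> contour -> rays on plane zt -> min area rect, centre & yaw"""
    hsv=cv2.cvtColor(p,cv2.COLOR_BGR2HSV);W=world(n,d)
    lo,hi={"brass":((15,90,60),(32,255,255)),"green":((60,90,40),(95,255,220)),"white":((0,0,195),(180,60,255))}[col]
    m=cv2.inRange(hsv,lo,hi)
    s=np.zeros_like(m);cv2.circle(s,c,rad,255,-1);m&=s
    zz=cv2.medianBlur(W[...,2].astype(np.float32),3)
    m[(zz<zt-tol)]=0
    k,l,st,_=cv2.connectedComponentsWithStats(m)
    b=1+st[1:,4].argmax();m=(l==b).astype(np.uint8)*255
    big=cv2.resize(m,None,fx=8,fy=8,interpolation=cv2.INTER_LINEAR)
    cs,_=cv2.findContours((big>127).astype(np.uint8),cv2.RETR_EXTERNAL,cv2.CHAIN_APPROX_NONE)
    ct=max(cs,key=cv2.contourArea).reshape(-1,2)
    uv=(ct+.5)/8-.5
    X=ray(n,uv,zt)[:,:2]
    (cx,cy),(w,h),a=cv2.minAreaRect((X*1000).astype(np.float32))
    # choose angle: local x axis near world +x
    ang=a; ww=w;hh=h
    while ang>45: ang-=90; ww,hh=hh,ww
    while ang<-45: ang+=90; ww,hh=hh,ww
    return m,X,(cx,cy,ang,ww,hh)
E
python3 - <<'E'
from h import *
C=dict(top=dict(green=(207,258),lower=(358,258),lid=(289,190),ring=(363,190),model=(213,184)),scene=dict(green=(199,207),lower=(287,294),lid=(298,221),ring=(350,260),model=(260,179)))
Z=dict(green=(.006,"green"),lower=(.014,"brass"),lid=(.006,"brass"),ring=(.027,"brass"),model=(.021,"white"))
for n in C:
    d=np.load(f"pics/{n}0_d.npy");p=cv2.imread(f"pics/{n}0.png");o=p.copy()
    for k,c in C[n].items():
        m,X,f=fit(n,p,d,c,*Z[k]);print(n,k,np.round(f,1))
        o[m>0]=(255,0,255)
    o=o[140:340,160:400] ; cv2.imwrite(f"pics/{n}0m.png",cv2.resize(o,None,fx=3,fy=3,interpolation=0))
E
```

```text
top green [442.8  63.  -12.9  87.1 101.9]
top lower [ 450.4 -238.5   16.9   68.3  103.3]
top lid [ 586.  -100.2    1.    68.8  100.9]
top ring [ 586.7 -250.8  -13.5   69.3  104.1]
top model [596.9  55.1   0.7  53.6  67.5]
scene green [433.7  66.2 -14.2  67.6  90.7]
scene lower [ 448.9 -243.    18.    70.4  103.9]
scene lid [ 584.5 -103.6    4.1   69.1  104.4]
scene ring [ 584.2 -255.7  -13.4   70.   105.7]
scene model [596.   54.2  -3.6  54.   76.3]
```

View pics/top0m.png

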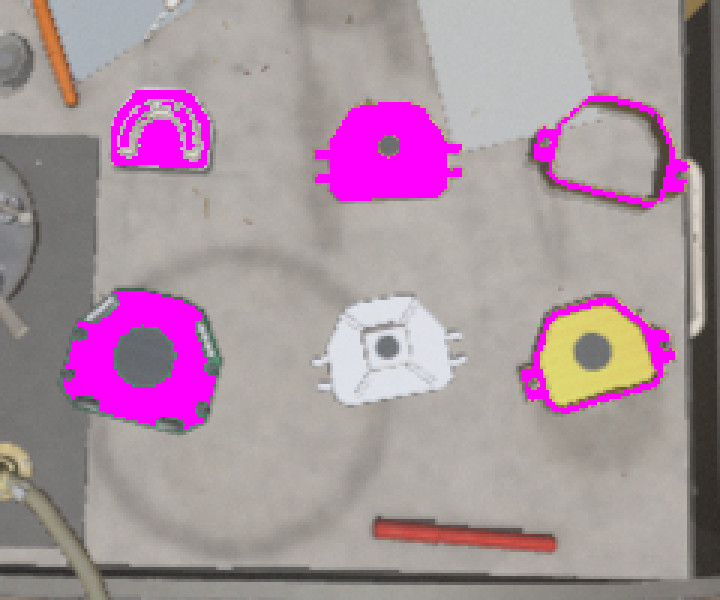

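```bash
cat > go.py <<'E'
import sys,numpy as np
from scipy.spatial.transform import Rotation as R
from bench import r
# usage: go.py x y z yawdeg (tool x axis in world), metres
x,y,z,yaw=map(float,sys.argv[1:5])
s=r.read_state();Rc=R.from_quat(s["eef_rot"])
Rt=R.from_euler("z",yaw,degrees=True)*R.from_quat([1,0,0,0])
rv=(Rc.inv()*Rt).as_rotvec(degrees=True)
sh=Rc.inv().apply(np.array([x,y,z])-s["ee_pos"])
tx=Rc.apply([1,0,0])
print("t",round(s["time"],2),"pos",np.round(s["ee_pos"],4),"yaw",round(np.degrees(np.arctan2(tx[1],tx[0])),2),"w",round(s["width"],4),"F",np.round(s["ft_force"],1),"j",np.round(s["joint_positions"],2))
print("inc",np.round(rv,2),np.round(sh,4))
E
python3 go.py .5 .25 .22 35
```

```text
t 0.1 pos [0.1611 0.6036 0.2219] yaw 75.06 w 0.0868 F [ 0.7  0.5 -0.4] j [-1.33  0.33 -0.06  1.46  0.02  1.35 -0.09]
inc [3.000e-02 7.000e-02 4.006e+01] [-0.2542  0.4186  0.0022]
```

Call:
{"name": "carry_out", "arguments": {
  "increments": "0 0 8 -0.030 0.050 0 0.087; 0 0 16 -0.06 0.1 0 0.087; 0 0 24 -0.09 0.15 0 0.087; 0 0 32 -0.12 0.20 0 0.087; 0 0 40 -0.15 0.25 0 0.087",
  "squeeze": 30
}}

```text
time: 0.72
ee_pos: [0.3649, 0.3924, 0.2219]
eef_rot: [0.954, 0.299, -0.0, 0.001]
ft_force: [0.9, 0.6, -0.0]
width: 0.0866
```

```bash
python3 go.py .46 0.05 .2 17
```

```text
t 0.72 pos [0.3649 0.3924 0.2219] yaw 34.79 w 0.0866 F [ 0.9  0.6 -0. ] j [-1.06  0.13  0.17  1.71 -0.02  1.3  -0.28]
inc [ 0.06  0.06 17.79] [-0.1173  0.3354  0.0223]
```

Call:
{"name": "carry_out", "arguments": {
  "increments": "0 0 4 -0.02 0.059 0.004 0.087; 0 0 8 -0.04 0.118 0.008 0.087; 0 0 12 -0.06 0.177 0.012 0.087; 0 0 15 -0.08 0.23 0.016 0.087; 0 0 17.8 -0.1 0.285 0.022 0.087"
}}

```text
time: 1.35
ee_pos: [0.4455, 0.0994, 0.2001]
eef_rot: [0.989, 0.147, -0.0, 0.0]
ft_force: [0.7, 0.8, -0.1]
width: 0.0871
```

```bash
python3 go.py .45 -0.24 .11 17
```

```text
t 1.35 pos [0.4455 0.0994 0.2001] yaw 16.9 w 0.0871 F [ 0.7  0.8 -0.1] j [-0.77 -0.05  0.44  1.94  0.02  1.25 -0.04]
inc [ 0.05  0.03 -0.1 ] [-0.0944  0.326   0.0904]
```

Call:
{"name": "carry_out", "arguments": {
  "increments": "0 0 0 -0.018 0.06 0.0 0.087; 0 0 0 -0.036 0.12 0.0 0.087; 0 0 0 -0.054 0.18 0.03 0.087; 0 0 0 -0.072 0.24 0.06 0.087; 0 0 0 -0.09 0.3 0.085 0.087"
}}

```text
time: 1.98
ee_pos: [0.4462, -0.196, 0.1226]
eef_rot: [0.989, 0.147, 0.0, 0.0]
ft_force: [0.7, 0.9, -0.0]
width: 0.0874
```

```bash
python3 go.py .45 -0.24 .06 17;  python3 - <<'E'
from h import *
for n in("scene","top"):
    p,d=r.camera(n); cv2.imwrite(f"pics/{n}1.png",p); np.save(f"pics/{n}1_d.npy",d)
    c=p[180:380,200:430] if n=="scene" else p[160:340,270:440]
    cv2.imwrite(f"pics/{n}1c.png",cv2.resize(c,None,fx=3,fy=3,interpolation=cv2.INTER_CUBIC))
E
```

```text
t 1.98 pos [ 0.4462 -0.196   0.1226] yaw 16.95 w 0.0874 F [ 0.7  0.9 -0. ] j [-0.44  0.13  0.83  1.98 -0.11  1.08  0.72]
inc [ 0.03 -0.02 -0.05] [-0.0092  0.0431  0.0627]
```

View pics/scene1c.png

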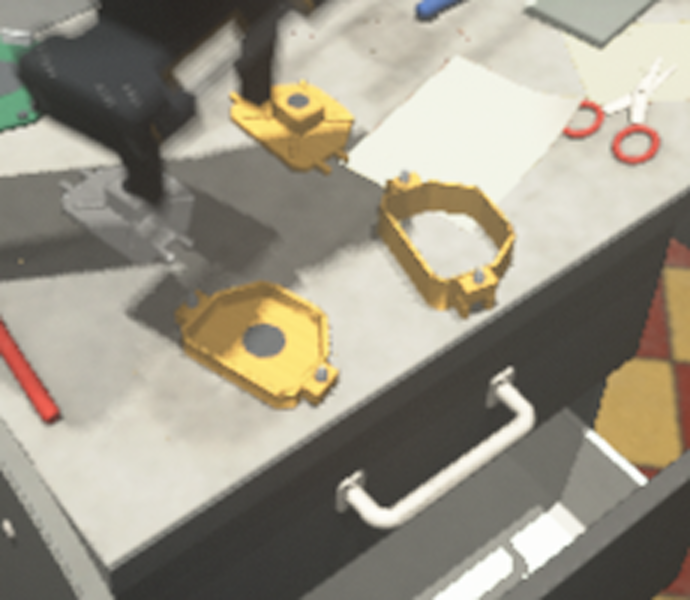

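View pics/top1.png

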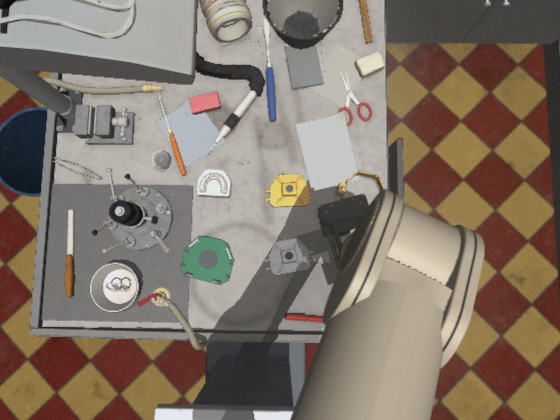

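Run:
```python
from h import *
s=r.read_state();t=s["ee_pos"];a=np.radians(16.95);ex=np.array([np.cos(a),np.sin(a),0]);ey=np.array([np.sin(a),-np.cos(a),0])
t=np.array([.4462,-.196,.1226])
p=cv2.imread("pics/scene1.png");d=np.load("pics/scene1_d.npy")
W=world("scene",d)
o=cv2.resize(p[190:270,210:330],None,fx=6,fy=6,interpolation=cv2.INTER_CUBIC)
for sgn in(1,-1):
  for b in(.0436,.0586):
    for c in(-.0095,.0095):
        q=proj("scene",t+sgn*b*ex+c*ey)[0];print(sgn,b,c,q.round(1))
        cv2.circle(o,tuple(int(v) for v in ((q-[210,190]+.5)*6)),3,(0,0,255),-1)
cv2.imwrite("pics/s1f.png",o)
# finger points by depth: low z
sel=(W[...,2]>.121)&(W[...,2]<.175)&(d>0)&(np.abs(W[...,0]-t[0])<.1)&(np.abs(W[...,1]-t[1])<.1)
P=W[sel]-t;L=np.c_[P@ex,P@ey,P[:,2]]
for z0 in(0,.01,.02,.03):
    for sg in(1,-1):
        k=(L[:,2]>z0)&(L[:,2]<z0+.01)&(np.sign(L[:,0])==sg);l=L[k]
        if len(l):print(z0,sg,len(l),(np.percentile(l[:,:2],[3,97],axis=0)*1000).round(1).tolist())
```

```text
1 0.0436 -0.0095 [280.1 214.8]
1 0.0436 0.0095 [289.2 219.1]
1 0.0586 -0.0095 [285.3 210.1]
1 0.0586 0.0095 [294.2 214.4]
-1 0.0436 -0.0095 [247.6 244.1]
-1 0.0436 0.0095 [256.9 249.1]
-1 0.0586 -0.0095 [241.5 249.6]
-1 0.0586 0.0095 [250.9 254.8]
0 1 54 [[40.8, -8.9], [49.6, 11.2]]
0 -1 60 [[-54.3, -10.4], [-44.9, 11.6]]
0.01 1 57 [[40.9, -8.1], [49.2, 11.6]]
0.01 -1 60 [[-54.5, -8.9], [-45.1, 11.3]]
0.02 1 62 [[41.0, -6.8], [50.2, 11.2]]
0.02 -1 38 [[-55.6, -10.3], [-46.4, 11.1]]
0.03 1 41 [[41.3, -0.6], [52.5, 11.7]]
0.03 -1 12 [[-56.6, 10.0], [-46.9, 12.2]]
```

View pics/s1f.png

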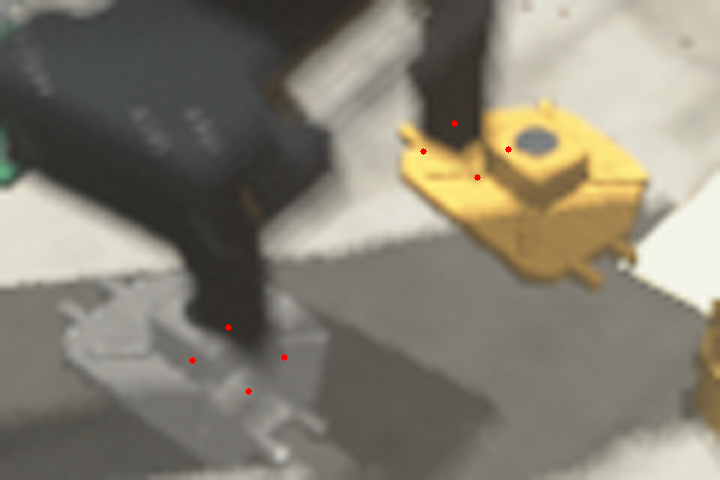

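Call:
{"name": "carry_out", "arguments": {
  "increments": "0 0 0 -0.004 0.02 0.02 0.087; 0 0 0 -0.009 0.043 0.045 0.087; 0 0 0 -0.009 0.043 0.062 0.087; 0 0 0 -0.009 0.043 0.062 0.087; 0 0 0 -0.009 0.043 0.062 0.087"
}}

```text
time: 2.7
ee_pos: [0.4476, -0.2435, 0.0601]
eef_rot: [0.99, 0.144, -0.002, 0.001]
ft_force: [0.4, 0.6, -0.7]
width: 0.087
```

```bash
cat > fc.py <<'E'
from h import *
from scipy.spatial.transform import Rotation as R
def fingers(n,tag):
    s=r.read_state();t=s["ee_pos"];Q=R.from_quat(s["eef_rot"])
    p,d=r.camera(n);cv2.imwrite(f"pics/{n}{tag}.png",p);np.save(f"pics/{n}{tag}_d.npy",d)
    W=world(n,d);L=Q.inv().apply((W-t).reshape(-1,3)); ok=(d.reshape(-1)>0)
    hw=s["width"]/2
    for z0 in(0,-.01,-.02):
        for sg in(1,-1):
            k=ok&(L[:,2]<z0)&(L[:,2]>z0-.01)&(L[:,0]*sg>hw-.012)&(L[:,0]*sg<.07)&(abs(L[:,1])<.02)&(p.reshape(-1,3).max(1)<90)
            l=L[k]
            if len(l)>5: print(n,z0,sg,len(l),(np.percentile(l[:,:2],[4,96],axis=0)*1000).round(1).tolist())
    return s,p,d
E
python3 go.py .45 -0.24 .06 17;python3 - <<'E'
from fc import *
s,p,d=fingers("scene","2")
cv2.imwrite("pics/s2f.png",cv2.resize(p[200:330,210:360],None,fx=4,fy=4,interpolation=cv2.INTER_CUBIC))
E
```

```text
t 2.7 pos [ 0.4476 -0.2435  0.0601] yaw 16.55 w 0.087 F [ 0.4  0.6 -0.7] j [-0.31  0.31  0.82  1.98 -0.27  0.97  0.93]
inc [ 0.13  0.24 -0.45] [ 0.0033 -0.0027  0.    ]
scene 0 1 41 [[40.9, -6.9], [49.3, 10.6]]
scene 0 -1 47 [[-54.3, -8.0], [-46.3, 11.5]]
scene -0.01 1 47 [[41.1, -2.8], [51.7, 10.8]]
scene -0.01 -1 37 [[-54.5, -7.6], [-45.4, 11.2]]
scene -0.02 1 32 [[41.4, -8.8], [50.3, 11.0]]
```

View pics/s2f.png

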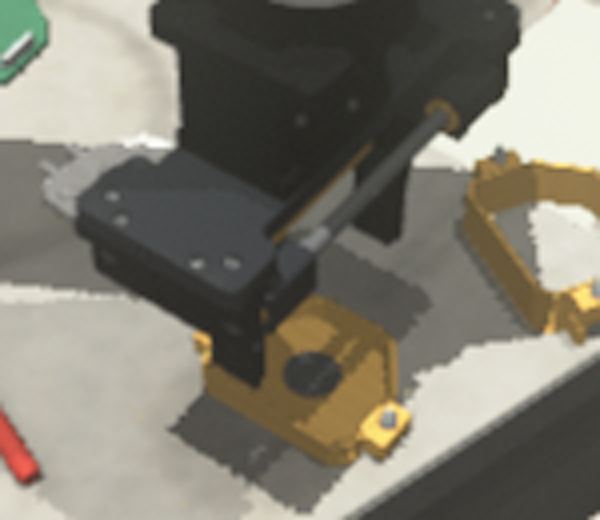

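```bash
python3 go.py .4506 -0.24 .004 17
```

```text
t 2.75 pos [ 0.4478 -0.2436  0.0602] yaw 16.55 w 0.0872 F [ 0.3 -1.3 -0.1] j [-0.31  0.31  0.82  1.98 -0.27  0.97  0.93]
inc [ 0.14  0.21 -0.45] [ 0.0039 -0.0028  0.0562]
```

Call:
{"name": "carry_out", "arguments": {
  "increments": "0.1 0.2 -0.4 0.004 -0.003 0.01 0.087; 0.1 0.2 -0.4 0.004 -0.003 0.025 0.087; 0.1 0.2 -0.4 0.004 -0.003 0.04 0.087; 0.1 0.2 -0.4 0.004 -0.003 0.05 0.087; 0.1 0.2 -0.4 0.004 -0.003 0.056 0.087"
}}

```text
time: 3.38
ee_pos: [0.4501, -0.24, 0.0033]
eef_rot: [0.989, 0.147, -0.001, 0.0]
ft_force: [-0.2, 0.6, 0.3]
width: 0.087
```

```bash
python3 go.py .4506 -0.24 .004 17
```

```text
t 3.38 pos [ 0.4501 -0.24    0.0033] yaw 16.93 w 0.087 F [-0.2  0.6  0.3] j [-0.25  0.41  0.75  2.01 -0.37  0.86  1.01]
inc [ 0.03  0.07 -0.07] [ 0.0004  0.0002 -0.0007]
```

Call:
{"name": "carry_out", "arguments": {
  "increments": "0 0 0 0 0 0 0.06; 0 0 0 0 0 0 0.06; 0 0 0 0 0 0 0.06; 0 0 0 0 0 0 0.06; 0 0 0 0 0 0 0.06",
  "squeeze": 40
}}

```text
time: 4.0
ee_pos: [0.4505, -0.24, 0.0037]
eef_rot: [0.989, 0.147, -0.0, 0.0]
ft_force: [0.9, -0.3, 4.5]
width: 0.0665
```

```bash
python3 go.py .4506 -0.24 .06 17
```

```text
t 4.0 pos [ 0.4505 -0.24    0.0037] yaw 16.93 w 0.0665 F [ 0.9 -0.3  4.5] j [-0.25  0.41  0.75  2.01 -0.37  0.86  1.01]
inc [ 0.05  0.03 -0.07] [ 0.      0.     -0.0563]
```

Call:
{"name": "carry_out", "arguments": {
  "increments": "0 0 0 0 0 -0.015 0.06; 0 0 0 0 0 -0.035 0.06; 0 0 0 0 0 -0.06 0.06; 0 0 0 0 0 -0.08 0.06; 0 0 0 0 0 -0.09 0.06"
}}

```text
time: 4.62
ee_pos: [0.4507, -0.24, 0.095]
eef_rot: [0.989, 0.147, 0.0, 0.0]
ft_force: [0.6, -0.8, -4.6]
width: 0.0664
```

```bash
python3 go.py .443 0.0635 .09 -12.9
```

```text
t 4.62 pos [ 0.4507 -0.24    0.095 ] yaw 16.93 w 0.0664 F [ 0.6 -0.8 -4.6] j [-0.35  0.25  0.84  1.95 -0.22  1.03  0.89]
inc [ 0.05 -0.05 29.83] [ 0.081  -0.2926  0.0047]
```

Call:
{"name": "carry_out", "arguments": {
  "increments": "0 0 5 0.01 -0.04 0 0.06; 0 0 12 0.025 -0.09 0 0.06; 0 0 18 0.041 -0.148 0 0.06; 0 0 24 0.055 -0.2 0 0.06; 0 0 29.8 0.069 -0.25 0 0.06"
}}

```text
time: 5.25
ee_pos: [0.4432, 0.0211, 0.0948]
eef_rot: [0.994, -0.114, 0.0, 0.0]
ft_force: [1.1, -0.2, -4.1]
width: 0.0666
```

```bash
python3 go.py .443 0.0635 .07 -12.9
```

```text
t 5.25 pos [0.4432 0.0211 0.0948] yaw -13.05 w 0.0666 F [ 1.1 -0.2 -4.1] j [-0.86  0.04  0.73  2.1  -0.03  1.01 -0.34]
inc [ 0.01 -0.04 -0.15] [-0.0098 -0.0413  0.0248]
```

Call:
{"name": "carry_out", "arguments": {
  "increments": "0 0 0 -0.004 -0.02 0.005 0.06; 0 0 0 -0.010 -0.041 0.015 0.06; 0 0 0 -0.01 -0.041 0.025 0.06; 0 0 0 -0.01 -0.041 0.025 0.06; 0 0 0 -0.01 -0.041 0.025 0.06"
}}

```text
time: 5.88
ee_pos: [0.4429, 0.0622, 0.0699]
eef_rot: [0.993, -0.115, 0.0, 0.0]
ft_force: [-0.4, -0.3, -3.6]
width: 0.066
```

Run:
```python
from fc import *
for n in("scene","top"):
    s,p,d=fingers(n,"3")
    print(s["ee_pos"])
    c=p[150:260,130:280] if n=="scene" else p[200:310,130:280]
    cv2.imwrite(f"pics/{n}3c.png",cv2.resize(c,None,fx=5,fy=5,interpolation=cv2.INTER_CUBIC))
```

```text
scene 0 1 15 [[33.2, 3.6], [39.8, 13.0]]
scene 0 -1 14 [[-41.6, 7.9], [-34.7, 14.0]]
scene -0.01 1 22 [[32.0, 2.8], [40.2, 14.0]]
scene -0.01 -1 26 [[-43.3, 1.1], [-32.8, 13.6]]
scene -0.02 1 23 [[32.3, 5.3], [41.6, 13.0]]
scene -0.02 -1 17 [[-43.1, 9.4], [-35.2, 13.7]]
[0.44285165 0.06223002 0.06985509]
top 0 1 13 [[24.0, -6.6], [34.1, 9.9]]
top 0 -1 8 [[-37.3, 7.8], [-24.6, 17.5]]
[0.4429774  0.06245189 0.07000706]
```

View pics/scene3c.png

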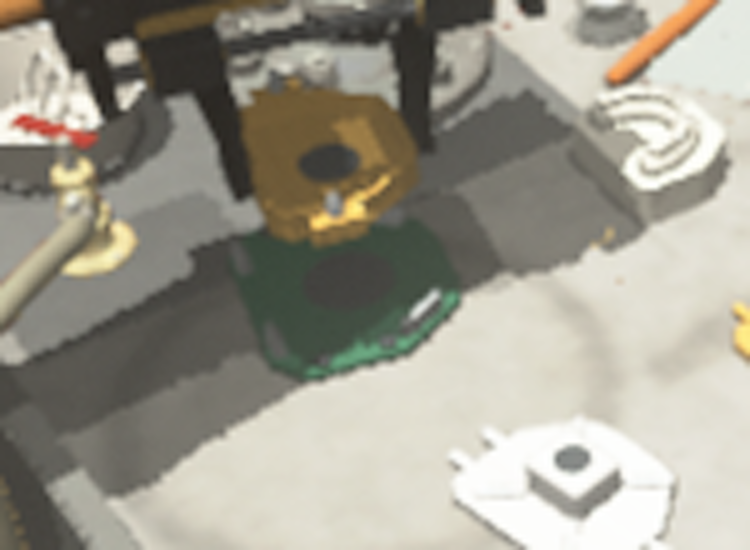

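View pics/top3c.png

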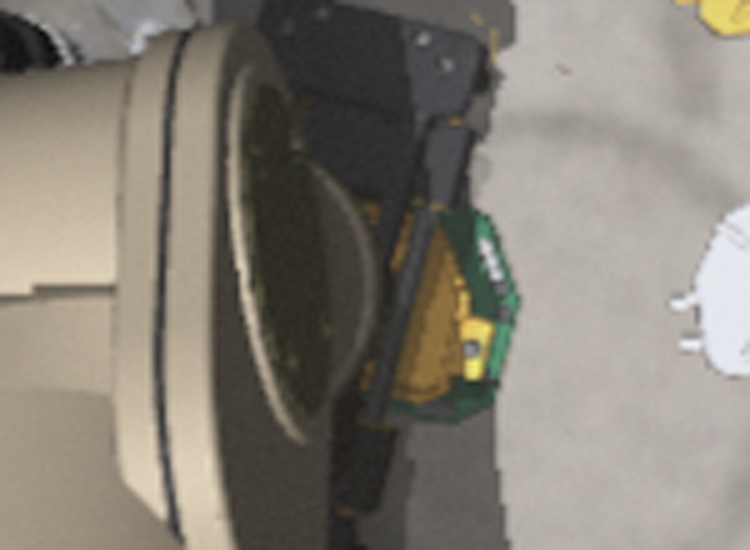

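```bash
cat >> h.py <<'E'
def disc(n,p,c,z,rad=11,thr=(70,70)):
    hsv=cv2.cvtColor(p,cv2.COLOR_BGR2HSV)
    m=((hsv[...,1]<thr[0])).astype(np.uint8)*255
    s=np.zeros_like(m);cv2.circle(s,c,rad,255,-1);m&=s
    k,l,st,ce=cv2.connectedComponentsWithStats(m)
    b=1+st[1:,4].argmax()
    return st[b,4],ce[b],ray(n,ce[b],z)[0]
E
python3 - <<'E'
from h import *
for n,C in dict(top=dict(green=((208,258),.006),lower=((358,257),.004)),scene=dict(green=((199,207),.006),lower=((287,294),.004))).items():
    p=cv2.imread(f"pics/{n}0.png")
    for k,(c,z) in C.items(): a,ce,X=disc(n,p,c,z,rad=14); print(n,k,a,ce.round(1),(X*1000).round(1))
p=cv2.imread("pics/scene3.png");
a,ce,X=disc("scene",p,(196,182),.0663+.004,rad=9);print("held",a,ce,(X*1000).round(1))
hsv=cv2.cvtColor(p,cv2.COLOR_BGR2HSV);print(hsv[182,196],hsv[182,185])
# pins
for c in((196.5,190.5),(185.2,166.5)): print((ray("scene",c,.0903)*1000).round(1))
E
```

```text
top green 308 [207.7 258.5] [442.6  63.3   6. ]
top lower 119 [357.1 256.8] [ 450.8 -239.6    4. ]
scene green 185 [199.2 205.6] [442.3  61.5   6. ]
scene lower 120 [287.5 293.1] [ 450.6 -240.9    4. ]
held 65 [195.4        182.07692308] [442.   60.5  70.3]
[30 21 61] [ 18 127 108]
[[420.1  10.3  90.3]]
[[440.3  95.5  90.3]]
```

```bash
python3 go.py .443 0.0632 .012 -12.9
```

```text
t 5.97 pos [0.443  0.0627 0.0701] yaw -13.12 w 0.0663 F [ 0.7 -0.2 -3. ] j [-0.9   0.1   0.69  2.12 -0.07  0.95 -0.4 ]
inc [-0.   -0.07 -0.22] [-0.0002 -0.0005  0.0581]
```

Call:
{"name": "carry_out", "arguments": {
  "increments": "0 0 -0.2 0 -0.0005 0.012 0.06; 0 0 -0.2 0 -0.0005 0.027 0.06; 0 0 -0.2 0 -0.0005 0.042 0.06; 0 0 -0.2 0 -0.0005 0.052 0.06; 0 0 -0.2 0 -0.0005 0.057 0.06"
}}

```text
time: 6.6
ee_pos: [0.4428, 0.0629, 0.0122]
eef_rot: [0.994, -0.113, 0.0, 0.0]
ft_force: [-0.1, 0.2, -3.9]
width: 0.0667
```

```bash
python3 go.py .443 0.0632 .0095 -12.9
```

```text
t 6.6 pos [0.4428 0.0629 0.0122] yaw -12.93 w 0.0667 F [-0.1  0.2 -3.9] j [-0.86  0.22  0.67  2.16 -0.19  0.82 -0.3 ]
inc [ 0.06 -0.02 -0.03] [ 0.0001 -0.0004  0.0027]
```

No contact yet (just the weight). Lower the last bit and release.

Call:
{"name": "carry_out", "arguments": {
  "increments": "0 0 0 0 0 0.001 0.06; 0 0 0 0 0 0.002 0.06; 0 0 0 0 0 0.003 0.06; 0 0 0 0 0 0.003 0.06; 0 0 0 0 0 0.003 0.06"
}}

```text
time: 7.22
ee_pos: [0.4432, 0.063, 0.0096]
eef_rot: [0.994, -0.113, 0.0, 0.0]
ft_force: [-1.7, -1.1, 6.5]
width: 0.0662
```

```bash
python3 go.py .443 0.0632 .0095 -12.9
```

```text
t 7.22 pos [0.4432 0.063  0.0096] yaw -12.93 w 0.0662 F [-1.7 -1.1  6.5] j [-0.86  0.23  0.67  2.16 -0.19  0.81 -0.29]
inc [ 0.02 -0.04 -0.03] [-0.0002 -0.0001  0.0001]
```

Down on the plate at the expected height. Release, rise.

Call:
{"name": "carry_out", "arguments": {
  "increments": "0 0 0 0 0 0 0.087; 0 0 0 0 0 0 0.087; 0 0 0 0 0 0 0.087; 0 0 0 0 0 -0.02 0.087; 0 0 0 0 0 -0.05 0.087"
}}

```text
time: 7.85
ee_pos: [0.4425, 0.0627, 0.0597]
eef_rot: [0.994, -0.113, -0.0, 0.001]
ft_force: [0.7, 1.1, -0.5]
width: 0.0869
```

```bash
python3 go.py .5974 0.0556 .09 0.7
```

```text
t 7.85 pos [0.4425 0.0627 0.0597] yaw -12.94 w 0.0869 F [ 0.7  1.1 -0.5] j [-0.9   0.12  0.7   2.12 -0.09  0.93 -0.38]
inc [  0.11   0.04 -13.64] [ 0.1525 -0.0277 -0.0305]
```

Call:
{"name": "carry_out", "arguments": {
  "increments": "0 0 0 0 0 -0.03 0.087; 0 0 -5 0.05 -0.009 -0.03 0.087; 0 0 -10 0.10 -0.018 -0.03 0.087; 0 0 -13.6 0.1525 -0.028 -0.03 0.087; 0 0 -13.6 0.1525 -0.028 -0.03 0.087"
}}

```text
time: 8.48
ee_pos: [0.5997, 0.0551, 0.0882]
eef_rot: [1.0, 0.006, -0.001, 0.002]
ft_force: [-0.6, 0.1, -0.7]
width: 0.0869
```

```bash
python3 - <<'E'
from fc import *
for n in("scene","top"):
    s,p,d=fingers(n,"4")
    print(s["ee_pos"])
    c=p[130:260,170:340] if n=="scene" else p[140:310,150:300]
    cv2.imwrite(f"pics/{n}4c.png",cv2.resize(c,None,fx=3.5,fy=3.5,interpolation=cv2.INTER_CUBIC))
a,ce,X=disc("scene",cv2.imread("pics/scene4.png"),(200,203),.010,rad=9);print(a,ce,X)
E
python3 go.py .5974 0.0556 .09 0.7
```

```text
scene 0 1 22 [[41.5, -4.7], [50.5, 12.4]]
scene 0 -1 18 [[-54.2, -3.4], [-45.9, 12.5]]
scene -0.01 1 32 [[41.3, -5.2], [50.9, 12.6]]
scene -0.01 -1 27 [[-54.5, -2.4], [-45.7, 11.5]]
scene -0.02 1 34 [[42.3, -5.7], [51.7, 12.1]]
scene -0.02 -1 27 [[-56.3, -2.1], [-45.5, 12.8]]
[0.59966158 0.05512478 0.08816553]
[0.5979055  0.05507154 0.0884243 ]
62 [199.16129032 204.03225806] [0.44285968 0.06182334 0.01      ]
t 8.57 pos [0.597  0.0553 0.0888] yaw 0.6 w 0.0871 F [-0.5 -1.3  0.4] j [-0.71  0.45  0.68  1.71 -0.31  1.09  0.08]
inc [ 0.17  0.13 -0.1 ] [ 0.0004 -0.0003 -0.0012]
```

View pics/scene4c.png

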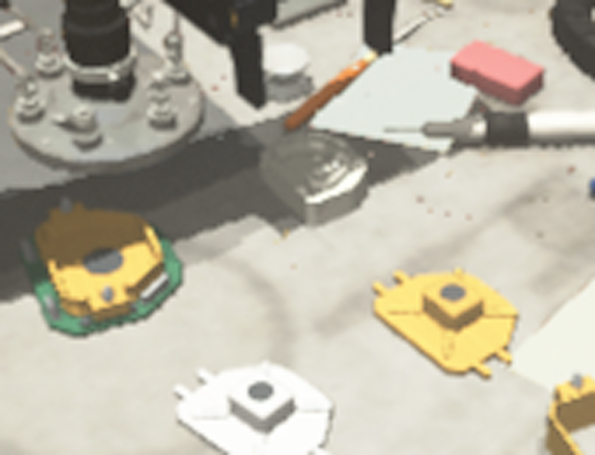

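View pics/top4c.png

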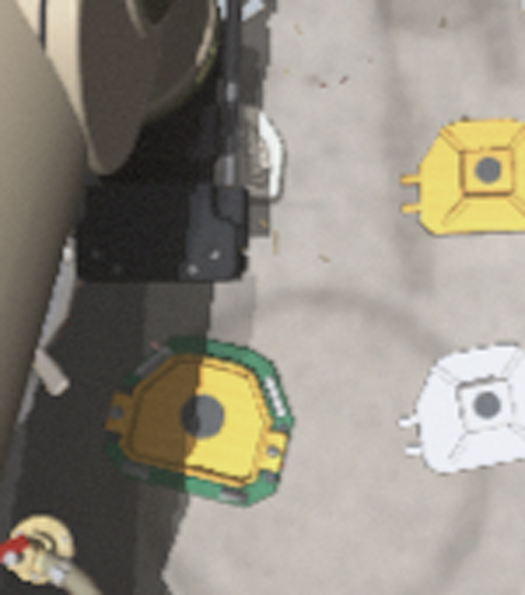

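Call:
{"name": "carry_out", "arguments": {
  "increments": "0.1 0.1 0 0 0 0.015 0.087; 0.1 0.1 0 0 0 0.035 0.087; 0.1 0.1 0 0 0 0.055 0.087; 0.1 0.1 0 0 0 0.07 0.087; 0.1 0.1 0 0 0 0.0762 0.087"
}}

```text
time: 9.2
ee_pos: [0.5962, 0.0549, 0.0113]
eef_rot: [1.0, 0.005, -0.001, 0.001]
ft_force: [-0.0, 0.2, 0.2]
width: 0.0869
```

```bash
python3 go.py .597 0.0553 .013 0.7
```

```text
t 9.2 pos [0.5962 0.0549 0.0113] yaw 0.6 w 0.0869 F [-0.   0.2  0.2] j [-0.66  0.55  0.63  1.77 -0.39  0.95  0.13]
inc [ 0.1   0.11 -0.1 ] [ 0.0008 -0.0003 -0.0017]
```

Call:
{"name": "carry_out", "arguments": {
  "increments": "0 0 0 0.001 0 -0.0018 0.087; 0 0 0 0.001 0 -0.0018 0.06; 0 0 0 0.001 0 -0.0018 0.045; 0 0 0 0.001 0 -0.0018 0.045; 0 0 0 0.001 0 -0.0018 0.045",
  "squeeze": 25
}}

```text
time: 9.82
ee_pos: [0.5973, 0.055, 0.0132]
eef_rot: [1.0, 0.005, -0.001, 0.001]
ft_force: [0.7, -0.1, -0.1]
width: 0.0547
```

```bash
python3 go.py .597 0.0553 .08 0.7
```

```text
t 9.82 pos [0.5973 0.055  0.0132] yaw 0.59 w 0.0547 F [ 0.7 -0.1 -0.1] j [-0.66  0.55  0.63  1.76 -0.39  0.96  0.13]
inc [ 0.08  0.09 -0.11] [-0.0004 -0.0002 -0.0668]
```

Call:
{"name": "carry_out", "arguments": {
  "increments": "0 0 0 0 0 0 0.045; 0 0 0 0 0 -0.015 0.045; 0 0 0 0 0 -0.035 0.045; 0 0 0 0 0 -0.055 0.045; 0 0 0 0 0 -0.07 0.045"
}}

```text
time: 10.45
ee_pos: [0.598, 0.0552, 0.0853]
eef_rot: [1.0, 0.005, 0.0, 0.0]
ft_force: [0.0, -0.7, -1.5]
width: 0.0537
```

```bash
python3 go.py .443 0.063 .08 -12.9
```

```text
t 10.45 pos [0.598  0.0552 0.0853] yaw 0.59 w 0.0537 F [ 0.  -0.7 -1.5] j [-0.71  0.46  0.68  1.72 -0.32  1.08  0.09]
inc [ 5.000e-02 -1.000e-02  1.349e+01] [-0.1549 -0.0094  0.0053]
```

Holding it (weight ~1 N). Carry it over the tray.

Call:
{"name": "carry_out", "arguments": {
  "increments": "0 0 3 -0.03 -0.002 0 0.045; 0 0 7 -0.075 -0.005 0 0.045; 0 0 11 -0.12 -0.007 0 0.045; 0 0 13.5 -0.15 -0.0094 0 0.045; 0 0 13.5 -0.155 -0.0094 0 0.045"
}}

```text
time: 11.08
ee_pos: [0.4415, 0.0636, 0.0857]
eef_rot: [0.994, -0.112, -0.0, -0.001]
ft_force: [0.1, -0.6, -1.7]
width: 0.0535
```

Call:
{"name": "carry_out", "arguments": {
  "increments": "0 0 0 0 0 0 0.045; 0 0 0 0 0 0 0.045; 0 0 0 0 0 0 0.045; 0 0 0 0 0 0 0.045; 0 0 0 0 0 0 0.045"
}}

```text
time: 11.7
ee_pos: [0.4416, 0.0634, 0.0856]
eef_rot: [0.994, -0.112, -0.0, -0.0]
ft_force: [-0.1, -0.6, -1.4]
width: 0.0538
```

```bash
python3 - <<'E'
from fc import *
n="scene"
s,p,d=fingers(n,"5")
print(s["ee_pos"])
c=p[120:250,130:290]
cv2.imwrite(f"pics/{n}5c.png",cv2.resize(c,None,fx=4.5,fy=4.5,interpolation=cv2.INTER_CUBIC))
n="top";p,d=r.camera(n);cv2.imwrite("pics/top5.png",p);cv2.imwrite("pics/top5c.png",cv2.resize(p[200:320,130:270],None,fx=4.5,fy=4.5,interpolation=cv2.INTER_CUBIC))
E
python3 go.py .443 0.063 .08 -12.9
```

```text
scene 0 1 18 [[26.7, 8.2], [34.2, 13.1]]
scene 0 -1 20 [[-35.4, -11.6], [-24.4, 12.8]]
scene -0.01 1 18 [[25.7, 7.1], [33.8, 12.8]]
scene -0.01 -1 19 [[-36.6, 0.1], [-26.9, 13.3]]
scene -0.02 1 25 [[25.8, 4.4], [34.0, 12.7]]
scene -0.02 -1 21 [[-37.0, 9.8], [-29.1, 12.5]]
[0.44156866 0.06341236 0.08560885]
t 11.8 pos [0.4415 0.0635 0.0856] yaw -12.87 w 0.0535 F [ 0.1  0.3 -1. ] j [-1.    0.07  0.79  2.11 -0.06  0.99 -0.4 ]
inc [-0.06  0.05  0.03] [0.0016 0.0002 0.0056]
```

View pics/scene5c.png

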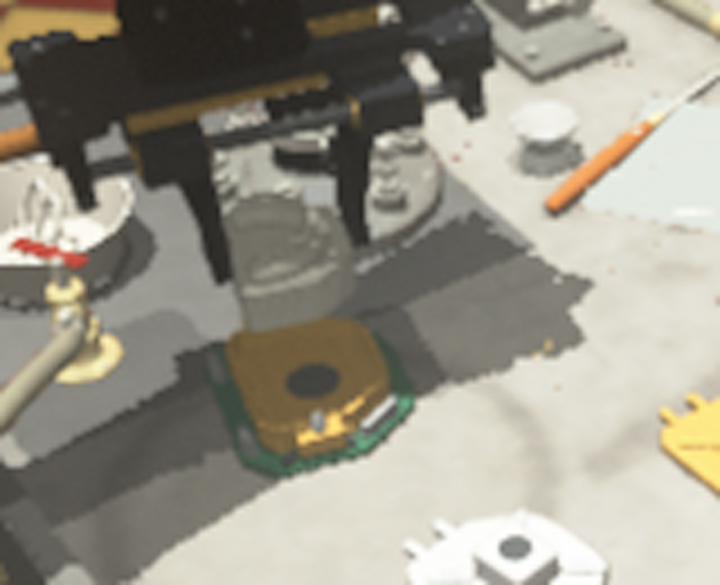

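View pics/top5c.png

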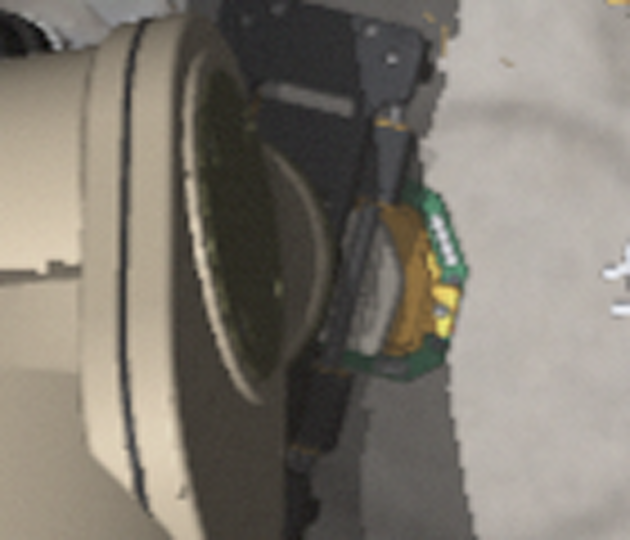

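Run:
```python
from h import *
from scipy.spatial.transform import Rotation as R
s=r.read_state();t=s["ee_pos"];Q=R.from_quat(s["eef_rot"])
d=np.load("pics/scene5_d.npy");p=cv2.imread("pics/scene5.png")
W=world("scene",d);L=Q.inv().apply((W-t).reshape(-1,3));ok=d.reshape(-1)>0
k=ok&(abs(L[:,0])<.022)&(abs(L[:,1])<.045)&(L[:,2]<.016)&(L[:,2]>-.03)
l=L[k]*1000
for z0 in range(-24,16,4):
    q=l[(l[:,2]>z0)&(l[:,2]<z0+4)]
    if len(q)>3: print(z0,len(q),np.percentile(q[:,1],[2,50,98]).round(1))
```

```text
-24 20 [-19.6   2.6  28. ]
-20 84 [-20.3   9.6  28.2]
-16 105 [-17.8   5.6  31. ]
-12 63 [-19.   19.9  36.1]
-8 172 [-17.2  11.8  37.1]
-4 36 [12.9 34.7 37.5]
0 30 [24.7 34.6 37.1]
4 34 [25.6 35.  36.8]
8 33 [24.3 34.7 37.5]
12 19 [24.7 34.3 36.2]
```

Call:
{"name": "carry_out", "arguments": {
  "increments": "0 0 0 0.0017 0 0.012 0.045; 0 0 0 0.0017 0 0.027 0.045; 0 0 0 0.0017 0 0.04 0.045; 0 0 0 0.0017 0 0.047 0.045; 0 0 0 0.0017 0 0.049 0.045"
}}

```text
time: 12.42
ee_pos: [0.4429, 0.0629, 0.0361]
eef_rot: [0.994, -0.112, -0.001, -0.0]
ft_force: [-0.4, -0.5, -0.8]
width: 0.0536
```

```bash
python3 go.py .4432 0.063 .0235 -12.9
```

```text
t 12.43 pos [0.4429 0.0629 0.0361] yaw -12.88 w 0.0536 F [-0.4 -0.5 -0.8] j [-0.96  0.18  0.78  2.14 -0.17  0.88 -0.31]
inc [-0.    0.08  0.02] [ 0.0003 -0.0001  0.0126]
```

Call:
{"name": "carry_out", "arguments": {
  "increments": "0 0 0 0.0003 0 0.003 0.045; 0 0 0 0.0003 0 0.006 0.045; 0 0 0 0.0003 0 0.009 0.045; 0 0 0 0.0003 0 0.0115 0.045; 0 0 0 0.0003 0 0.0128 0.045"
}}

```text
time: 13.05
ee_pos: [0.4431, 0.0629, 0.0231]
eef_rot: [0.994, -0.112, -0.001, -0.0]
ft_force: [-0.7, 1.0, -0.7]
width: 0.0541
```

```bash
python3 go.py .4432 0.063 .0232 -12.9
```

```text
t 13.05 pos [0.4431 0.0629 0.0231] yaw -12.88 w 0.0541 F [-0.7  1.  -0.7] j [-0.95  0.21  0.77  2.15 -0.2   0.85 -0.28]
inc [-0.    0.08  0.02] [ 0.0001 -0.0001 -0.0001]
```

Call:
{"name": "carry_out", "arguments": {
  "increments": "0 0 0 0 0 0.0005 0.045; 0 0 0 0 0 0.001 0.045; 0 0 0 0 0 0.001 0.070; 0 0 0 0 0 0.001 0.075; 0 0 0 0 0 0.001 0.075"
}}

```text
time: 13.68
ee_pos: [0.4432, 0.0629, 0.0221]
eef_rot: [0.994, -0.112, -0.001, -0.0]
ft_force: [0.4, -0.7, -0.3]
width: 0.0726
```

Call:
{"name": "carry_out", "arguments": {
  "increments": "0 0 0 0 0 -0.01 0.075; 0 0 0 0 0 -0.03 0.075; 0 0 0 0 0 -0.06 0.075; 0 0 0 0 0 -0.09 0.085; 0 0 0 0 0 -0.09 0.087"
}}

```text
time: 14.3
ee_pos: [0.4448, 0.0633, 0.1144]
eef_rot: [0.994, -0.112, 0.001, -0.002]
ft_force: [0.4, 0.5, 0.2]
width: 0.0844
```

```bash
python3 go.py .5864 -0.2523 .14 -13.5
```

```text
t 14.3 pos [0.4448 0.0633 0.1144] yaw -12.88 w 0.0844 F [0.4 0.5 0.2] j [-1.02  0.01  0.8   2.07 -0.01  1.05 -0.44]
inc [-0.2  -0.1   0.62] [ 0.2085  0.276  -0.0262]
```

Call:
{"name": "carry_out", "arguments": {
  "increments": "0 0 0 0.03 0.04 -0.005 0.087; 0 0 0 0.065 0.086 -0.005 0.087; 0 0 0 0.1 0.132 -0.005 0.087; 0 0 0 0.135 0.18 -0.005 0.087; 0 0 0 0.17 0.225 -0.005 0.087"
}}

```text
time: 14.92
ee_pos: [0.5607, -0.1956, 0.1181]
eef_rot: [0.994, -0.112, 0.001, -0.001]
ft_force: [1.0, 1.4, 0.6]
width: 0.087
```

```bash
python3 go.py .5864 -0.2523 .09 -13.5
```

```text
t 14.93 pos [ 0.5607 -0.1956  0.1181] yaw -12.85 w 0.087 F [1.  1.4 0.6] j [-0.44  0.47  0.91  1.71 -0.4   1.16  0.35]
inc [-0.17 -0.04  0.65] [0.0377 0.0497 0.0279]
```

Call:
{"name": "carry_out", "arguments": {
  "increments": "0 0 0.6 0.015 0.02 0.01 0.087; 0 0 0.6 0.03 0.04 0.02 0.087; 0 0 0.6 0.037 0.05 0.028 0.087; 0 0 0.6 0.037 0.05 0.028 0.087; 0 0 0.6 0.037 0.05 0.028 0.087"
}}

```text
time: 15.55
ee_pos: [0.5857, -0.2515, 0.0902]
eef_rot: [0.993, -0.117, 0.001, -0.002]
ft_force: [0.5, -0.3, -0.2]
width: 0.0867
```

```bash
python3 - <<'E'
from fc import *
for n in ("scene","top"):
    s,p,d=fingers(n,"6");print(s["ee_pos"])
    c=p[160:250,150:250] if n=="scene" else p[215:305,160:260]
    c2=p[180:320,260:430] if n=="scene" else p[140:260,300:440]
    a=cv2.resize(c,(390,390),interpolation=cv2.INTER_CUBIC);b=cv2.resize(c2,(400,390),interpolation=cv2.INTER_CUBIC)
    cv2.imwrite(f"pics/{n}6c.png",np.hstack([a,b]))
p=cv2.imread("pics/top6.png");d=np.load("pics/top6_d.npy")
print("model",np.round(fit("top",p,d,(206,258),.031,"white")[2],1))
print("tray",np.round(fit("top",p,d,(206,258),.020,"brass",tol=.006)[2],1))
print("plate",np.round(fit("top",p,d,(206,258),.006,"green")[2],1))
E
python3 go.py .5864 -0.2523 .01 -13.5
```

```text
scene 0 1 33 [[41.6, -5.1], [50.9, 11.5]]
scene 0 -1 25 [[-53.9, -4.2], [-44.6, 12.0]]
scene -0.01 1 42 [[41.6, -5.6], [49.2, 11.8]]
scene -0.01 -1 45 [[-54.4, -4.3], [-45.3, 11.9]]
scene -0.02 1 49 [[41.7, -4.7], [49.7, 12.1]]
scene -0.02 -1 32 [[-55.4, -1.9], [-46.9, 12.2]]
[ 0.58574518 -0.25146842  0.09016856]
[ 0.5859106  -0.2513529   0.09035797]
model [458.9  86.8 -43.7  12.5   1.4]
tray [442.3  63.2 -12.9  67.5 105. ]
plate [484.2  75.4   0.8   5.9  20.3]
t 15.65 pos [ 0.586  -0.2514  0.0904] yaw -13.38 w 0.0872 F [ 0.3  0.3 -0.1] j [-0.28  0.59  0.86  1.61 -0.48  1.16  0.45]
inc [-0.21 -0.07  0.12] [0.0005 0.0011 0.0804]
```

View pics/scene6c.png

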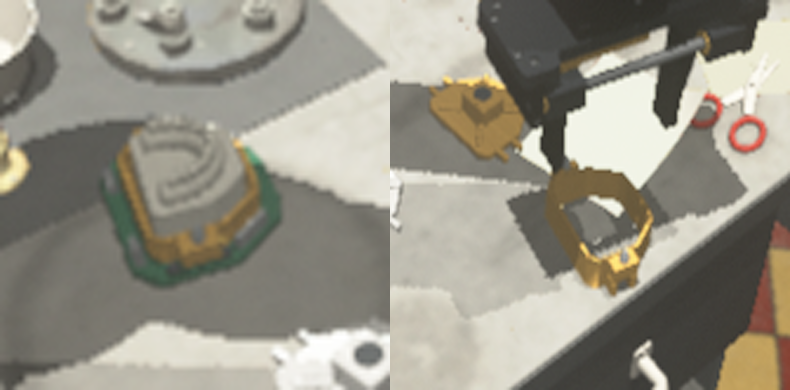

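View pics/top6c.png

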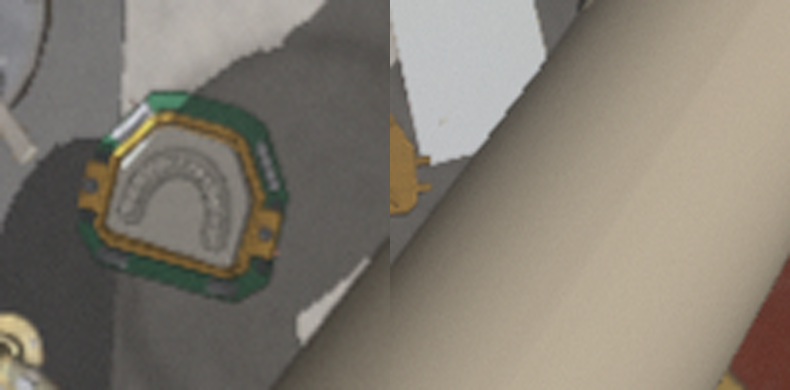

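Call:
{"name": "carry_out", "arguments": {
  "increments": "-0.2 0 0.1 0.0005 0.001 0.015 0.087; -0.2 0 0.1 0.0005 0.001 0.035 0.087; -0.2 0 0.1 0.0005 0.001 0.06 0.087; -0.2 0 0.1 0.0005 0.001 0.075 0.087; -0.2 0 0.1 0.0005 0.001 0.0815 0.087",
  "squeeze": 30
}}

```text
time: 16.27
ee_pos: [0.5858, -0.252, 0.0075]
eef_rot: [0.993, -0.117, -0.0, -0.0]
ft_force: [0.8, -0.4, 0.2]
width: 0.0869
```

```bash
python3 go.py .5864 -0.2523 .009 -13.5
```

```text
t 16.27 pos [ 0.5858 -0.252   0.0075] yaw -13.49 w 0.0869 F [ 0.8 -0.4  0.2] j [-0.24  0.69  0.79  1.66 -0.56  1.02  0.5 ]
inc [-0.01  0.02  0.01] [ 0.0007  0.0001 -0.0015]
```

Call:
{"name": "carry_out", "arguments": {
  "increments": "0 0 0 0.0005 0 -0.0012 0.06; 0 0 0 0.0005 0 -0.0012 0.06; 0 0 0 0.0005 0 -0.0012 0.06; 0 0 0 0.0005 0 -0.0012 0.06; 0 0 0 0.0005 0 -0.0012 0.06"
}}

```text
time: 16.9
ee_pos: [0.5869, -0.2523, 0.0094]
eef_rot: [0.993, -0.117, 0.001, 0.0]
ft_force: [0.1, -0.7, 4.7]
width: 0.0669
```

```bash
python3 go.py .5864 -0.2523 .1 -13.5
```

```text
t 16.9 pos [ 0.5869 -0.2523  0.0094] yaw -13.48 w 0.0669 F [ 0.1 -0.7  4.7] j [-0.24  0.69  0.79  1.66 -0.56  1.03  0.5 ]
inc [-0.01 -0.06  0.02] [-0.0004  0.0001 -0.0906]
```

Call:
{"name": "carry_out", "arguments": {
  "increments": "0 0 0 0 0 -0.015 0.06; 0 0 0 0 0 -0.04 0.06; 0 0 0 0 0 -0.07 0.06; 0 0 0 0 0 -0.095 0.06; 0 0 0 0 0 -0.1 0.06"
}}

```text
time: 17.52
ee_pos: [0.5872, -0.2527, 0.1112]
eef_rot: [0.993, -0.117, 0.002, 0.0]
ft_force: [-0.1, -1.2, -4.2]
width: 0.0663
```

```bash
python3 go.py .4432 0.063 .11 -12.9
```

```text
t 17.52 pos [ 0.5872 -0.2527  0.1112] yaw -13.49 w 0.0663 F [-0.1 -1.2 -4.2] j [-0.3   0.58  0.87  1.59 -0.47  1.19  0.44]
inc [-0.01 -0.18 -0.59] [-0.2137 -0.2734  0.0006]
```

Call:
{"name": "carry_out", "arguments": {
  "increments": "0 0 0 -0.025 -0.031 0 0.06; 0 0 0 -0.06 -0.077 0 0.06; 0 -0.1 -0.3 -0.095 -0.121 0 0.06; 0 -0.1 -0.6 -0.13 -0.167 0 0.06; 0 -0.1 -0.6 -0.165 -0.211 0 0.06"
}}

```text
time: 18.15
ee_pos: [0.4743, -0.0073, 0.1098]
eef_rot: [0.994, -0.112, -0.0, 0.0]
ft_force: [1.0, 0.9, -2.6]
width: 0.067
```

```bash
python3 go.py .4432 0.063 .09 -12.9
```

```text
t 18.15 pos [ 0.4743 -0.0073  0.1098] yaw -12.86 w 0.067 F [ 1.   0.9 -2.6] j [-1.01  0.13  1.    2.02 -0.13  1.05 -0.17]
inc [0.02 0.   0.04] [-0.0459 -0.0616  0.0198]
```

Call:
{"name": "carry_out", "arguments": {
  "increments": "0 0 0 -0.022 -0.03 0 0.06; 0 0 0 -0.046 -0.0616 0.005 0.06; 0 0 0 -0.046 -0.0616 0.015 0.06; 0 0 0 -0.046 -0.0616 0.02 0.06; 0 0 0 -0.046 -0.0616 0.02 0.06"
}}

```text
time: 18.77
ee_pos: [0.4431, 0.0616, 0.0893]
eef_rot: [0.994, -0.113, -0.0, 0.001]
ft_force: [0.0, 0.1, -3.3]
width: 0.067
```

Call:
{"name": "carry_out", "arguments": {
  "increments": "0 0 0 0 0 0 0.06; 0 0 0 0 0 0 0.06; 0 0 0 0 0 0 0.06; 0 0 0 0 0 0 0.06; 0 0 0 0 0 0 0.06"
}}

```text
time: 19.4
ee_pos: [0.4431, 0.0617, 0.0894]
eef_rot: [0.994, -0.113, -0.0, 0.001]
ft_force: [0.6, 0.0, -3.3]
width: 0.0665
```

```bash
python3 - <<'E'
from fc import *
n="scene";s,p,d=fingers(n,"7");print(s["ee_pos"])
cv2.imwrite("pics/scene7c.png",cv2.resize(p[130:250,130:270],None,fx=5,fy=5,interpolation=cv2.INTER_CUBIC))
E
python3 go.py .4432 0.063 .09 -12.9
```

```text
scene 0 1 16 [[34.2, 10.0], [41.0, 12.9]]
scene 0 -1 17 [[-41.9, 8.3], [-34.7, 15.1]]
scene -0.01 1 18 [[32.6, -1.6], [40.4, 12.6]]
scene -0.01 -1 26 [[-43.4, -0.8], [-32.4, 13.8]]
scene -0.02 1 23 [[32.6, 2.5], [40.1, 14.3]]
scene -0.02 -1 25 [[-43.7, 8.2], [-34.9, 12.3]]
[0.44306754 0.06167072 0.08936251]
t 19.45 pos [0.4431 0.0617 0.0894] yaw -12.97 w 0.0666 F [-0.4  0.3 -3.3] j [-1.15  0.07  0.96  2.11 -0.06  1.   -0.39]
inc [ 0.11  0.03 -0.07] [-0.0002 -0.0013 -0.0006]
```

View pics/scene7c.png

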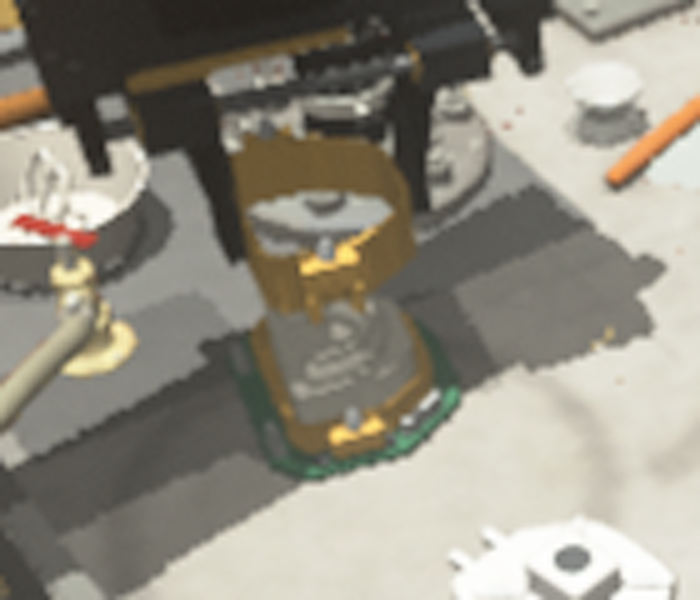

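Run:
```python
from h import *
p=cv2.imread("pics/scene7.png");hsv=cv2.cvtColor(p,cv2.COLOR_BGR2HSV)
for c,z,zt,mm in(((194,179),.1115,.116,"ring"),((200,213),.025,.030,"tray")):
    u,v=c;sub=hsv[v-5:v+5,u-5:u+6]
    print(mm);print(sub[...,1])
    m=(sub[...,1]<75).astype(np.uint8);k,l,st,ce=cv2.connectedComponentsWithStats(m)
    b=1+st[1:,4].argmax();q=ce[b]+[u-5,v-5];print(st[b],q.round(2),(ray("scene",q,z)*1000).round(1))
```

```text
ring
[[ 22  16  11   8  10   8  10   7   8   8   8]
 [ 23  19   9   8   8   8   8   6   6   8   6]
 [ 28  24  17  15  10  12  12  16  19  20  18]
 [ 29  27  27  29  26  12  13  23  27  43  62]
 [ 19  27  26  26  16   8   6  26  72 109 125]
 [ 30  59  58  55  17   6   5  25 123 142 138]
 [ 64  99 108 122  37   6   8   8 124 132 130]
 [132 135 137 144 103  33   9  41 129 131 134]
 [131 146 145 139 130 116 107 121 137 141 144]
 [127 143 131 136 140 141 143 146 142 132 131]]
[ 0  0 11  8 69] [193.7 176.8] [[425.6  26.  111.5]]
tray
[[ 26  26  26  28  28  26  26  27  27  27  27]
 [ 26  26  28  26  26  26  26  28  27  27  27]
 [ 27  27  27  27  27  28  26  27  27  31  40]
 [ 27  27  25  28  21  13  22  44  63  76  86]
 [ 27  29  36  36  16   8  16  71 116 127 121]
 [ 45  52  67  62  17   8   9  64 123 138 135]
 [ 93 105 108  89  37   7   9  84 135 135 136]
 [108 128 139 131  83  22  45 120 130 132 136]
 [122 140 132 132 127 115 117 134 139 140 133]
 [127 140 131 137 138 140 137 123 117 114 113]]
[ 0  0 11  8 63] [199.49 210.6 ] [[425.9  25.8  25. ]]
```

Run:
```python
from h import *
a=ray("scene",(194.7,181.5),.107)[0];b=ray("scene",(200.1,215.3),.020)[0]
print((a*1000).round(1),(b*1000).round(1),((a-b)*1000).round(1))
# expected tray pin
th=np.radians(-12.9);print([443.2+(-9*np.cos(th)+46.2*np.sin(th)),63-9*np.sin(th)-46.2*np.cos(th)])
```

```text
[422.3  17.1 107. ] [422.   17.5  20. ] [ 0.3 -0.5 87. ]
[np.float64(424.11299389257306), np.float64(19.97528387246411)]
```

Call:
{"name": "carry_out", "arguments": {
  "increments": "0 0 0 0 -0.0008 0.01 0.06; 0 0 0 0 -0.0008 0.022 0.06; 0 0 0 0 -0.0008 0.034 0.06; 0 0 0 0 -0.0008 0.042 0.06; 0 0 0 0 -0.0008 0.045 0.06"
}}

```text
time: 20.08
ee_pos: [0.4429, 0.0621, 0.0437]
eef_rot: [0.994, -0.113, -0.001, 0.001]
ft_force: [0.9, -0.6, -3.1]
width: 0.0669
```

```bash
python3 go.py .4431 0.0625 .0294 -12.9
python3 - <<'E'
from h import *
p,d=r.camera("scene");cv2.imwrite("pics/scene8.png",p)
cv2.imwrite("pics/scene8c.png",cv2.resize(p[130:250,130:270],None,fx=5,fy=5,interpolation=cv2.INTER_CUBIC))
E
```

```text
t 20.07 pos [0.4429 0.0621 0.0437] yaw -12.98 w 0.0669 F [ 0.9 -0.6 -3.1] j [-1.1   0.19  0.93  2.14 -0.19  0.9  -0.28]
inc [ 0.17  0.06 -0.08] [ 0.0001 -0.0005  0.0143]
```

View pics/scene8c.png

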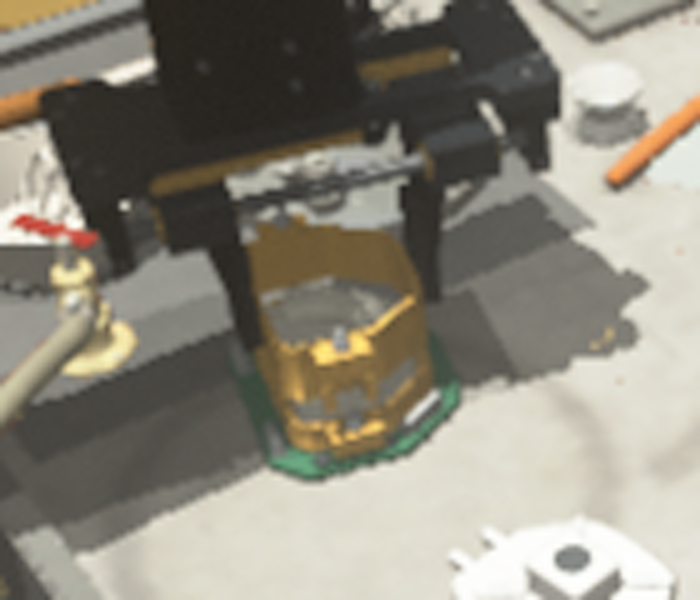

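Call:
{"name": "carry_out", "arguments": {
  "increments": "0.1 0 0 0 -0.0003 0.003 0.06; 0.1 0 0 0 -0.0003 0.006 0.06; 0.1 0 0 0 -0.0003 0.009 0.06; 0.1 0 0 0 -0.0003 0.012 0.06; 0.1 0 0 0 -0.0003 0.0135 0.06"
}}

```text
time: 20.75
ee_pos: [0.4429, 0.0624, 0.03]
eef_rot: [0.994, -0.113, -0.001, 0.001]
ft_force: [-0.4, -0.2, -2.6]
width: 0.0668
```

```bash
python3 go.py .4431 0.0625 .0294 -12.9
```

```text
t 20.75 pos [0.4429 0.0624 0.03  ] yaw -12.98 w 0.0668 F [-0.4 -0.2 -2.6] j [-1.08  0.23  0.92  2.15 -0.23  0.87 -0.25]
inc [ 0.07  0.06 -0.08] [ 0.0001 -0.0002  0.0006]
```

Call:
{"name": "carry_out", "arguments": {
  "increments": "0 0 0 0 0 0.0005 0.06; 0 0 0 0 0 0.001 0.06; 0 0 0 0 0 0.0012 0.06; 0 0 0 0 0 0.0012 0.087; 0 0 0 0 0 0.0012 0.087"
}}

```text
time: 21.38
ee_pos: [0.4433, 0.0625, 0.029]
eef_rot: [0.994, -0.113, -0.0, 0.0]
ft_force: [-0.9, 0.2, 0.3]
width: 0.0792
```

```bash
python3 go.py .4431 0.0625 .0294 -12.9
```

```text
t 21.38 pos [0.4433 0.0625 0.029 ] yaw -12.98 w 0.0792 F [-0.9  0.2  0.3] j [-1.08  0.23  0.92  2.15 -0.24  0.86 -0.25]
inc [ 0.05  0.03 -0.08] [-0.0002  0.     -0.0004]
```

Call:
{"name": "carry_out", "arguments": {
  "increments": "0 0 0 0 0 0 0.087; 0 0 0 0 0 0 0.087; 0 0 0 0 0 -0.02 0.087; 0 0 0 0 0 -0.05 0.087; 0 0 0 0 0 -0.08 0.087"
}}

```text
time: 22.0
ee_pos: [0.4432, 0.0623, 0.1098]
eef_rot: [0.994, -0.113, -0.0, 0.001]
ft_force: [0.3, 1.4, 0.4]
width: 0.0871
```

```bash
python3 go.py .5862 -.101 .1 1
```

```text
t 22.0 pos [0.4432 0.0623 0.1098] yaw -13.0 w 0.0871 F [0.3 1.4 0.4] j [-1.19  0.02  0.98  2.09 -0.02  1.05 -0.43]
inc [  0.08   0.05 -14.  ] [0.1761 0.1269 0.0098]
```

Call:
{"name": "carry_out", "arguments": {
  "increments": "0 0 -3 0.035 0.025 0 0.05; 0 0 -6 0.075 0.054 0 0.05; 0 0 -10 0.115 0.083 0 0.05; 0 0 -14 0.155 0.112 0.005 0.05; 0 0 -14 0.176 0.127 0.01 0.05"
}}

```text
time: 22.62
ee_pos: [0.5871, -0.1037, 0.0993]
eef_rot: [1.0, 0.008, -0.001, 0.001]
ft_force: [-0.5, 0.4, 0.9]
width: 0.0515
```

Call:
{"name": "carry_out", "arguments": {
  "increments": "0 0 0 0 0 0 0.05; 0 0 0 0 0 0 0.05; 0 0 0 0 0 0 0.05; 0 0 0 0 0 0 0.05; 0 0 0 0 0 0 0.05"
}}

```text
time: 23.25
ee_pos: [0.587, -0.103, 0.0995]
eef_rot: [1.0, 0.009, -0.0, 0.001]
ft_force: [-0.3, -0.7, -0.9]
width: 0.05
```

```bash
python3 - <<'E'
from fc import *
for n in ("scene","top"):
    s,p,d=fingers(n,"9");print(s["ee_pos"])
    c=p[150:250,150:260] if n=="scene" else p[215:305,160:260]
    c2=p[160:280,240:370] if n=="scene" else p[130:250,230:350]
    a=cv2.resize(c,(390,390),interpolation=cv2.INTER_CUBIC);b=cv2.resize(c2,(400,390),interpolation=cv2.INTER_CUBIC)
    cv2.imwrite(f"pics/{n}9c.png",np.hstack([a,b]))
p=cv2.imread("pics/top9.png");d=np.load("pics/top9_d.npy")
m,X,f=fit("top",p,d,(206,258),.047,"brass");print("ring",np.round(f,1))
z=world("top",d)[...,2][m>0];print(np.percentile(z,[5,50,95]))
# lid block disc, initial
for n,c in(("top",(289,189)),("scene",(299,214))):
    p=cv2.imread(f"pics/{n}0.png");a,ce,X=disc(n,p,c,.022,rad=6,thr=(60,0));print(n,a,ce,(X*1000).round(1))
E
python3 go.py .5862 -.101 .008 1
```

```text
scene 0 1 35 [[23.0, -6.3], [31.9, 11.8]]
scene 0 -1 36 [[-36.4, -7.1], [-26.2, 11.9]]
scene -0.01 1 46 [[22.9, -7.9], [31.5, 12.5]]
scene -0.01 -1 42 [[-36.0, -8.0], [-26.7, 11.9]]
scene -0.02 1 38 [[22.7, -3.7], [31.7, 12.2]]
scene -0.02 -1 35 [[-37.5, -4.5], [-29.5, 11.7]]
[ 0.58704586 -0.10304806  0.09946165]
[ 0.58706148 -0.10322313  0.09944438]
t 23.35 pos [ 0.5871 -0.1034  0.0994] yaw 0.98 w 0.0498 F [-0.3 -0.3  0. ] j [-0.61  0.51  0.92  1.72 -0.44  1.13  0.45]
inc [ 0.13  0.06 -0.02] [-0.0007 -0.0026  0.0914]Traceback (most recent call last):
  File "<stdin>", line 9, in <module>
  File "h.py", line 26, in fit
    b=1+st[1:,4].argmax();m=(l==b).astype(np.uint8)*255
        ~~~~~~~~~~~~~~~^^
ValueError: attempt to get argmax of an empty sequence
```

View pics/scene9c.png

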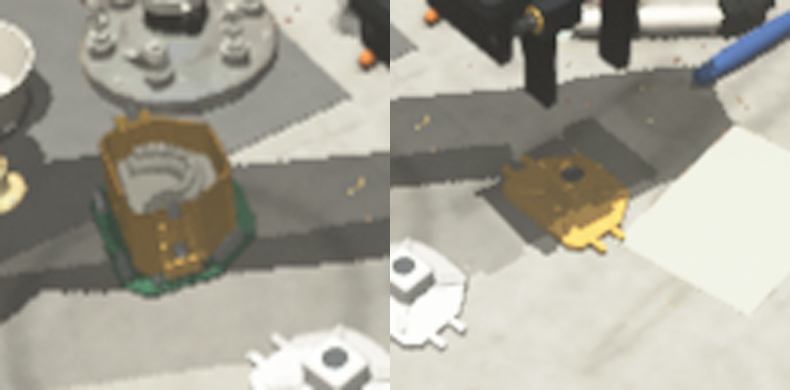

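View pics/top9c.png

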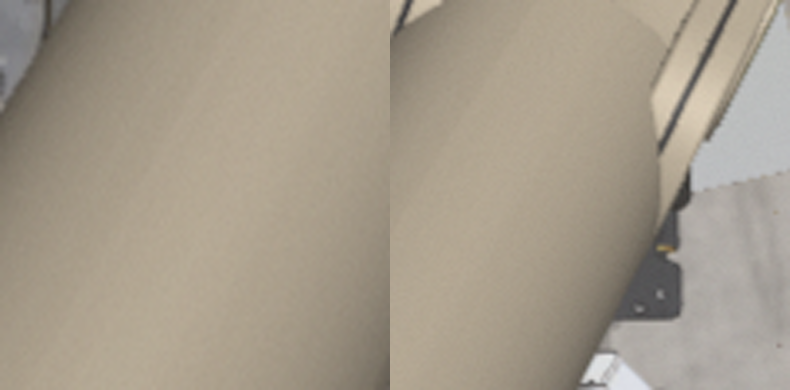

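Run:
```python
from h import *
p=cv2.imread("pics/scene9.png");d=np.load("pics/scene9_d.npy")
m,X,f=fit("scene",p,d,(198,200),.047,"brass",rad=35);print("ring",np.round(f,1))
z=world("scene",d)[...,2][m>0];print(np.percentile(z,[5,25,50,75,95]).round(4))
for n,c in(("top",(289,189)),("scene",(299,214))):
    p=cv2.imread(f"pics/{n}0.png");a,ce,X=disc(n,p,c,.022,rad=6);print(n,a,ce,(X*1000).round(1))
```

```text
ring [439.7  57.6 -13.9  68.8 107.8]
[0.0425 0.044  0.0451 0.0461 0.0469]
top 40 [289.2   188.075] [ 587.  -100.3   22. ]
scene 22 [299.         213.36363636] [ 586.3 -102.1   22. ]
```

Call:
{"name": "carry_out", "arguments": {
  "increments": "0.1 0 0 0 -0.0024 0.015 0.05; 0.1 0 0 0 -0.0024 0.035 0.05; 0.1 0 0 0 -0.0024 0.06 0.05; 0.1 0 0 0 -0.0024 0.08 0.05; 0.1 0 0 0 -0.0024 0.09 0.05",
  "squeeze": 40
}}

```text
time: 23.98
ee_pos: [0.5861, -0.1012, 0.0075]
eef_rot: [1.0, 0.008, -0.002, 0.0]
ft_force: [0.2, -0.2, 0.9]
width: 0.0504
```

```bash
python3 go.py .587 -.101 .009 1
```

```text
t 23.98 pos [ 0.5861 -0.1012  0.0075] yaw 0.96 w 0.0504 F [ 0.2 -0.2  0.9] j [-0.54  0.62  0.83  1.78 -0.54  0.98  0.52]
inc [ 0.04  0.18 -0.04] [ 0.0009 -0.0002 -0.0015]
```

Call:
{"name": "carry_out", "arguments": {
  "increments": "0 0 0 0.0006 0 -0.0015 0.05; 0 0.1 0 0.0006 0 -0.0015 0.02; 0 0.1 0 0.0006 0 -0.0015 0.02; 0 0.1 0 0.0006 0 -0.0015 0.02; 0 0.1 0 0.0006 0 -0.0015 0.02"
}}

```text
time: 24.6
ee_pos: [0.587, -0.1012, 0.0095]
eef_rot: [1.0, 0.008, -0.0, 0.0]
ft_force: [-0.7, 1.3, 3.6]
width: 0.0258
```

Call:
{"name": "carry_out", "arguments": {
  "increments": "0 0 0 0 0 0 0.02; 0 0 0 0 0 -0.015 0.02; 0 0 0 0 0 -0.035 0.02; 0 0 0 0 0 -0.06 0.02; 0 0 0 0 0 -0.08 0.02"
}}

```text
time: 25.22
ee_pos: [0.5874, -0.1013, 0.0917]
eef_rot: [1.0, 0.008, 0.0, 0.0]
ft_force: [0.0, -0.0, -3.3]
width: 0.0255
```

```bash
python3 go.py .4432 0.0625 .12 -12.9
```

```text
t 25.23 pos [ 0.5874 -0.1013  0.0917] yaw 0.96 w 0.0255 F [ 0.  -0.  -3.3] j [-0.61  0.51  0.91  1.73 -0.45  1.12  0.46]
inc [ 0.02 -0.05 13.86] [-0.1415 -0.1662 -0.0285]
```

Call:
{"name": "carry_out", "arguments": {
  "increments": "0 0 3 -0.03 -0.035 -0.01 0.02; 0 0 6 -0.06 -0.07 -0.01 0.02; 0 0 10 -0.095 -0.112 -0.01 0.02; 0 0 13.9 -0.13 -0.152 -0.01 0.02; 0 0 13.9 -0.1415 -0.166 -0.01 0.02"
}}

```text
time: 25.85
ee_pos: [0.4414, 0.0645, 0.1014]
eef_rot: [0.994, -0.112, -0.0, -0.001]
ft_force: [-0.2, 0.6, -2.3]
width: 0.0255
```

Call:
{"name": "carry_out", "arguments": {
  "increments": "0 0 0 0 0 0.005 0.02; 0 0 0 0 0 0.005 0.02; 0 0 0 0 0 0.005 0.02; 0 0 0 0 0 0.005 0.02; 0 0 0 0 0 0.005 0.02"
}}

```text
time: 26.48
ee_pos: [0.4416, 0.0639, 0.0964]
eef_rot: [0.994, -0.112, -0.0, -0.0]
ft_force: [0.5, 0.7, -2.7]
width: 0.0252
```

```bash
python3 - <<'E'
from h import *
p,d=r.camera("scene");cv2.imwrite("pics/scene10.png",p);np.save("pics/scene10_d.npy",d)
cv2.imwrite("pics/scene10c.png",cv2.resize(p[130:250,130:270],None,fx=5,fy=5,interpolation=cv2.INTER_CUBIC))
E
python3 go.py .4432 0.0625 .09 -12.9
```

```text
t 26.52 pos [0.4415 0.0641 0.0964] yaw -12.88 w 0.0258 F [ 0.4 -0.2 -3.2] j [-1.35  0.06  1.16  2.11 -0.06  1.01 -0.39]
inc [-0.05  0.05  0.02] [0.002  0.0012 0.0064]
```

View pics/scene10c.png

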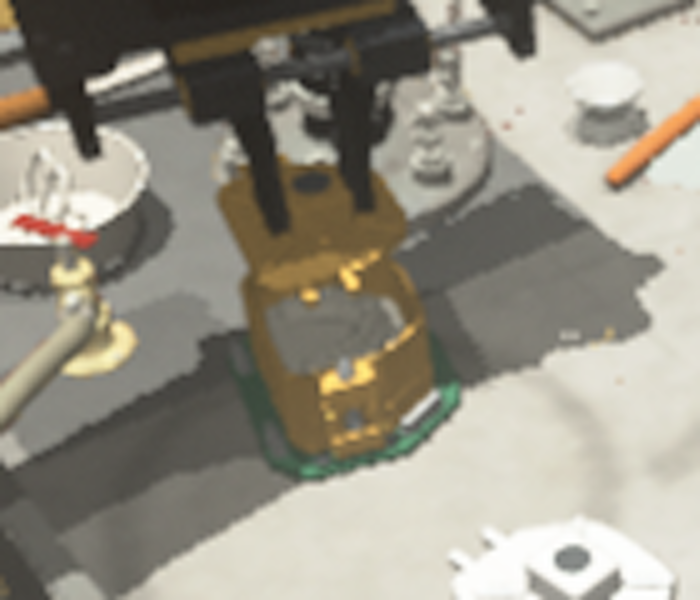

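Run:
```python
from h import *
p=cv2.imread("pics/scene10.png");hsv=cv2.cvtColor(p,cv2.COLOR_BGR2HSV)
v=hsv[...,2];print(v[182:194,188:206]);
print("pin sat");print(hsv[198:212,192:208,1])
```

```text
[[128 129 144 154 154 153 155 157 158 155 153 153 194 220 189 171 151 116]
 [152 152 153 155 155 154 153 155 158 157 195 200 217 234 198 129 114 111]
 [151 153 152 154 155 156 153 149 145 143 232 246 197 124 115 115 111 112]
 [152 151 153 150 145 143 142 131 118 110 214 249 242 177 114 113 113 113]
 [148 144 151 149 130 116 116 116 110 105 147 237 252 222 115 113 112 114]
 [131 123 142 156 140 117 113 120 111 104 108 200 235 192 117 113 113 114]
 [121 110 169 218 221 171 113 123 115 113 113 126 128 115 113 112 114 114]
 [122 109 177 233 238 191 117 119 117 118 117 122 121 112 110 112 114 117]
 [117 119 118 140 142 120 119 121 121 119 117 117 113 110 112 118 116 113]
 [124 123 122 120 124 125 126 125 125 121 120 123 118 116 115 121 116 110]
 [125 125 125 121 121 125 125 125 123 120 122 121 121 119 110 112 114 110]
 [122 121 118 118 118 117 115 114 115 112 116 118 119 117 111 115 115 109]]
pin sat
[[ 26  26  27  29  26  27  27  28  31  27  30  28  26  24  27  82]
 [ 28  27  27  27  28  27  29  30  27  27  27  29  28  34  71 109]
 [ 29  26  26  27  31  28  27  27  26  28  28  59  80  90 113 122]
 [ 29  26  26  27  27  26  15  16  54  80  97 115 121 122 121 111]
 [ 26  30  28  38  51  29  10   7  83 128 133 140 138 119 114 113]
 [ 44  51  51  66  86  38   6   7  74 130 128 138 137 122 119 111]
 [ 74  99 111 137 139  77   8   8  55 131 130 129 140 126 117 110]
 [115 125 139 137 128 110  40  44 101 132 132 136 142 127 117 110]
 [115 122 143 130 131 128 122 114 132 138 141 138 124 117 115 112]
 [116 115 141 133 137 140 141 140 129 122 120 118 121 116 114 111]
 [112 115 138 141 136 124 122 124 124 123 122 122 120 116 109 111]
 [115 114 120 127 126 124 123 121 122 122 119 121 120 118 108 111]
 [117 114 128 131 121 121 122 120 121 117 118 117 123 120 109 119]
 [113 112 130 132 118 120 117 108  91  97 106 115 123 115 108 122]]
```

Run:
```python
from h import *
th=np.radians(-12.9);ex=np.array([np.cos(th),np.sin(th),0]);ey=np.array([-np.sin(th),np.cos(th),0])
L=ray("scene",(191.5,189.4),.0869)[0];Rr=ray("scene",(200,187.3),.0869)[0];P=ray("scene",(198.7,205.4),.047)[0]
t=np.array([.4415,.0641,0])
for k,q in(("L",L),("R",Rr),("mid",(L+Rr)/2),("pin",P)): print(k,round((q-t)@ex*1000,1),round((q-t)@ey*1000,1))
```

```text
L -16.1 -45.5
R 1.0 -45.8
mid -7.6 -45.6
pin -8.2 -50.4
```

Run:
```python
from h import *
from scipy.spatial.transform import Rotation as R
s=r.read_state();t=s["ee_pos"];Q=R.from_quat(s["eef_rot"])
d=np.load("pics/scene10_d.npy");p=cv2.imread("pics/scene10.png");hsv=cv2.cvtColor(p,cv2.COLOR_BGR2HSV)
L=Q.inv().apply((world("scene",d)-t).reshape(-1,3))*1000
b=cv2.inRange(hsv,(10,80,40),(35,255,255)).reshape(-1)>0
k=b&(d.reshape(-1)>0)&(abs(L[:,0])<50)&(abs(L[:,1])<70)&(L[:,2]<14)&(L[:,2]>-16)
l=L[k]
for y0 in range(-60,60,10):
    q=l[(l[:,1]>=y0)&(l[:,1]<y0+10)]
    if len(q): print(y0,len(q),"z",np.percentile(q[:,2],[10,50,90]).round(1),"x",np.percentile(q[:,0],[2,98]).round(1))
q=l[(l[:,2]>-2)&(l[:,2]<9)];q=q[(abs(q[:,0])>0)]
A=np.c_[q[:,:2],np.ones(len(q))]
for _ in range(5):
    c=np.linalg.lstsq(A,q[:,2],rcond=None)[0];e=q[:,2]-A@c;kk=abs(e)<3;q=q[kk];A=A[kk]
print(c,len(q))
```

```text
-50 12 z [3.1 5.3 6.1] x [-20.5  -1. ]
-40 20 z [3.7 5.  5.6] x [-30.7  10.7]
-30 15 z [1.7 4.3 5.3] x [-33.3  15.7]
-20 31 z [-10.1   4.    5.4] x [-32.7  30.7]
-10 52 z [-12.1   1.2   5.4] x [-32.6  30.2]
0 74 z [-11.4   3.1   5.1] x [-32.4  31.1]
10 189 z [-10.5   1.    5.2] x [-30.2  28.7]
20 99 z [2.5 4.4 5.9] x [-33.3  28. ]
30 96 z [3.7 4.7 7.2] x [-33.  18.]
40 44 z [3.5 5.4 8.1] x [-27.9   6.8]
50 10 z [3.6 5.  7.3] x [-18.4   1.1]
[7.85481748e-04 3.32518859e-03 4.40466393e+00] 450
```

Run:
```python
from h import *
from scipy.spatial.transform import Rotation as R
s=r.read_state();t=s["ee_pos"];Q=R.from_quat(s["eef_rot"])
d=np.load("pics/scene10_d.npy");p=cv2.imread("pics/scene10.png");hsv=cv2.cvtColor(p,cv2.COLOR_BGR2HSV)
L=Q.inv().apply((world("scene",d)-t).reshape(-1,3))*1000
L=L.reshape(420,560,3)
print(L[182:194,188:206,1].round(0).astype(int));print(L[182:194,188:206,2].round(0).astype(int))
far=(abs(L[...,0])<40)&(L[...,1]<-44)&(L[...,1]>-62)&(L[...,2]>0)&(L[...,2]<9)&(d>0)
v,u=np.nonzero(far);
for a,b in zip(v,u):print((b,a),L[a,b].round(1),hsv[a,b])
```

```text
[[ 26  25  28  29  30  31  32  32  31  34  35  32  36  36  37  38  35  31]
 [ 29  31  31  30  34  34  35  35  35  37  38  39  39  40  39  40  37 -23]
 [ 30  32  34  34  37  37  35  39  41  41  39  41  40  42  40  40 -25 -21]
 [ 36  36  37  40  39  40  40  42  43  41  46  45  41  41  41 -26 -24 -22]
 [ 38  42  40  40  41  43  41  40  41  42  45  49  48 -28 -27 -27 -24 -22]
 [ 41  42  45  44  42  41  39  41 -34 -32  47  50  53  50 -27 -23 -25 -22]
 [ 41  43  48  47 -18 -16 -15 -14 -12 -11 -10  50  54  52 -27 -24 -23 -22]
 [ 42 -17  50  50  52 -12 -14 -14 -12 -10  -8  49  53  52  -3 -20 -27 -25]
 [-17 -16  49  53  52 -16 -15 -13 -13 -11 -10  -6  -6  -3  -4 -16 -15 -16]
 [-14 -14 -14  52  53 -11 -13 -11 -10  -9  -8  -5  -6   0   2   4  -4 -11]
 [-16 -15 -13 -14 -13 -10  -7  -9  -8  -7  -6  -3  -1   2   2   6   7   1]
 [-14 -12 -11 -10 -11 -11 -10  -9  -6  -6  -6  -4   2   3   4  11   6   7]]
[[ 5  6  4  4  4  4  4  4  5  4  4  6  5  5  5  5  7 11]
 [ 4  4  4  5  4  4  4  4  5  4  4  4  4  5  6  6  8 55]
 [ 6  6  5  5  4  4  6  4  3  4  5  5  6  5  8  8 58 56]
 [ 4  5  4  3  4  4  5  4  4
[... 172 characters left out ...]
53 53  7  5  7 69 67 67 67]
 [ 9 55  4  4  4 54 56 56 56 55 54 10  8 10 53 67 73 72]
 [57 56  7  5  6 59 59 58 59 58 58 56 56 55 56 66 66 67]
 [57 58 58  8  8 58 61 59 60 59 59 58 59 55 54 53 60 66]
 [61 61 60 62 62 60 58 60 60 60 60 59 58 56 57 54 54 59]
 [62 61 62 62 63 64 64 63 62 62 63 62 58 58 58 53 57 58]]
(np.int64(185), np.int64(161)) [ -4.3 -45.2   2.9] [ 20 113  90]
(np.int64(186), np.int64(161)) [ -2.3 -44.6   3. ] [ 19 138 139]
(np.int64(185), np.int64(162)) [ -4.6 -45.3   5.3] [18 93 74]
(np.int64(186), np.int64(162)) [ -2.5 -45.4   6. ] [ 20 130 118]
(np.int64(177), np.int64(163)) [-21.1 -46.7   4.1] [ 18  73 109]
(np.int64(178), np.int64(163)) [-19.  -46.8   4.8] [ 19 127 110]
```

Run:
```python
from h import *
th=np.radians(-12.9);ex=np.array([np.cos(th),np.sin(th),0]);ey=np.array([-np.sin(th),np.cos(th),0])
L=ray("scene",(191.6,191.5),.0869)[0];Rr=ray("scene",(200.3,189.5),.0869)[0];P=ray("scene",(198.7,205.7),.047)[0]
t=np.array([.4415,.0641,0])
for k,q in(("L",L),("R",Rr),("mid",(L+Rr)/2),("pin",P)): print(k,round((q-t)@ex*1000,1),round((q-t)@ey*1000,1))
```

```text
L -17.7 -52.0
R -0.5 -52.8
mid -9.1 -52.4
pin -8.5 -51.3
```

Call:
{"name": "carry_out", "arguments": {
  "increments": "0 0 0 0.0013 0.0008 0.005 0.02; 0 0 0 0.0013 0.0008 0.012 0.02; 0 0 0 0.0013 0.0008 0.02 0.02; 0 0 0 0.0013 0.0008 0.026 0.02; 0 0 0 0.0013 0.0008 0.028 0.02"
}}

```text
time: 27.15
ee_pos: [0.4423, 0.0628, 0.0679]
eef_rot: [0.994, -0.112, -0.001, -0.0]
ft_force: [0.0, -0.0, -2.2]
width: 0.0254
```

```bash
python3 - <<'E'
from h import *
p,d=r.camera("scene");cv2.imwrite("pics/scene11.png",p);np.save("pics/scene11_d.npy",d)
cv2.imwrite("pics/scene11c.png",cv2.resize(p[150:240,150:255],None,fx=6,fy=6,interpolation=cv2.INTER_CUBIC))
E
python3 go.py .4432 0.0625 .0565 -12.9
```

```text
t 27.2 pos [0.4424 0.0629 0.0679] yaw -12.89 w 0.0256 F [-1.3 -0.2 -2.6] j [-1.29  0.16  1.13  2.13 -0.18  0.95 -0.28]
inc [-0.    0.07  0.01] [0.0009 0.0002 0.0114]
```

View pics/scene11c.png

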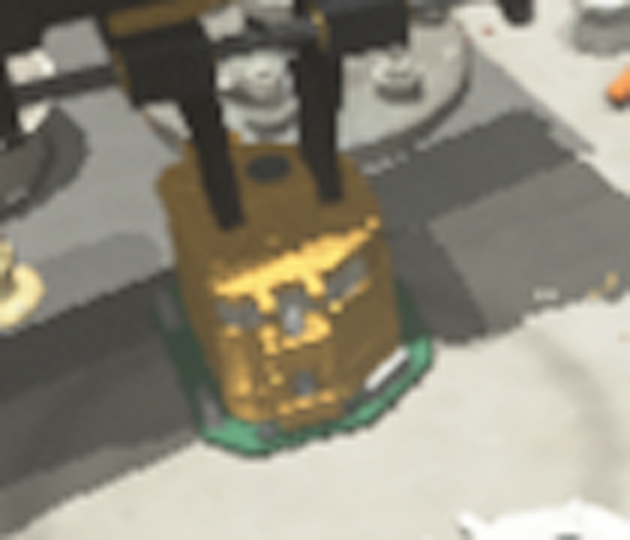

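Call:
{"name": "carry_out", "arguments": {
  "increments": "0 0 0 0.0004 0.0001 0.003 0.02; 0 0 0 0.0004 0.0001 0.006 0.02; 0 0 0 0.0004 0.0001 0.009 0.02; 0 0 0 0.0004 0.0001 0.0108 0.02; 0 0 0 0.0004 0.0001 0.0115 0.02"
}}

```text
time: 27.82
ee_pos: [0.4427, 0.0627, 0.0564]
eef_rot: [0.994, -0.112, -0.001, -0.0]
ft_force: [-2.2, -0.4, 3.8]
width: 0.0254
```

```bash
python3 go.py .4432 0.0625 .0565 -12.9
```

```text
t 27.82 pos [0.4427 0.0627 0.0564] yaw -12.89 w 0.0254 F [-2.2 -0.4  3.8] j [-1.26  0.2   1.11  2.14 -0.22  0.93 -0.25]
inc [0.   0.07 0.01] [ 0.0005  0.     -0.0001]
```

Contact at exactly the home height. Release and rise.

Call:
{"name": "carry_out", "arguments": {
  "increments": "0 0 0 0 0 0.0002 0.02; 0 0 0 0 0 0 0.045; 0 0 0 0 0 0 0.045; 0 0 0 0 0 0 0.045; 0 0 0 0 0 0 0.045"
}}

```text
time: 28.45
ee_pos: [0.4428, 0.0627, 0.0564]
eef_rot: [0.994, -0.112, -0.001, -0.0]
ft_force: [0.7, 0.0, -0.6]
width: 0.0445
```

Call:
{"name": "carry_out", "arguments": {
  "increments": "0 0 0 0 0 -0.01 0.045; 0 0 0 0 0 -0.03 0.045; 0 0 0 0 0 -0.06 0.045; 0 0 0 0 0 -0.1 0.045; 0 0 0 0 0 -0.13 0.045"
}}

```text
time: 29.08
ee_pos: [0.4435, 0.0623, 0.1884]
eef_rot: [0.994, -0.113, 0.0, -0.001]
ft_force: [0.8, 0.8, -0.6]
width: 0.0448
```

```bash
python3 go.py .48 -0.2 .18 0
```

```text
t 29.07 pos [0.4435 0.0623 0.1884] yaw -12.94 w 0.0448 F [ 0.8  0.8 -0.6] j [-1.42 -0.22  1.09  1.99  0.2   1.26 -0.63]
inc [ -0.14  -0.   -12.94] [0.0944 0.2475 0.0077]
```

Move aside for a clear last look.

Call:
{"name": "carry_out", "arguments": {
  "increments": "0 0 -2 0.02 0.05 0 0.045; 0 0 -4 0.04 0.1 0 0.045; 0 0 -6 0.06 0.15 0 0.045; 0 0 -8 0.08 0.2 0 0.045; 0 0 -8 0.08 0.2 0 0.045"
}}

```text
time: 29.7
ee_pos: [0.4629, -0.1483, 0.1952]
eef_rot: [0.999, -0.045, 0.007, 0.001]
ft_force: [0.1, 1.2, 0.0]
width: 0.0449
```

Call:
{"name": "carry_out", "arguments": {
  "increments": "0 0 0 0 0.02 0 0.045; 0 0 0 0 0.03 0 0.045; 0 0 0 0 0.03 0 0.045; 0 0 0 0 0.03 0 0.045; 0 0 0 0 0.03 0 0.045"
}}

```text
time: 30.32
ee_pos: [0.4555, -0.1758, 0.1974]
eef_rot: [0.999, -0.044, 0.01, 0.002]
ft_force: [0.5, -0.2, -0.3]
width: 0.045
```

Run:
```python
from h import *
for n in("scene","top"):
    p,d=r.camera(n);cv2.imwrite(f"pics/{n}12.png",p);np.save(f"pics/{n}12_d.npy",d)
    c=p[150:240,150:250] if n=="scene" else p[215:305,155:255]
    cv2.imwrite(f"pics/{n}12c.png",cv2.resize(c,None,fx=6,fy=6,interpolation=cv2.INTER_CUBIC))
    try:
        m,X,f=fit(n,p,d,(206,256) if n=="top" else (198,192),.053,"brass",rad=36,tol=.006);z=world(n,d)[...,2]
        print(n,np.round(f,1),np.percentile(z[m>0],[10,50,90]).round(4))
    except Exception as e: print(e)
print(r.read_state()["joint_positions"].round(2))
```

```text
scene [440.   58.5 -11.1  68.3 108.7] [0.0504 0.0523 0.0664]
top [442.1  63.6 -11.4  68.1 102.8] [0.0508 0.053  0.0672]
[-1.33 -0.5   1.34  1.91  0.5   1.36 -0.22]
```

View pics/scene12c.png

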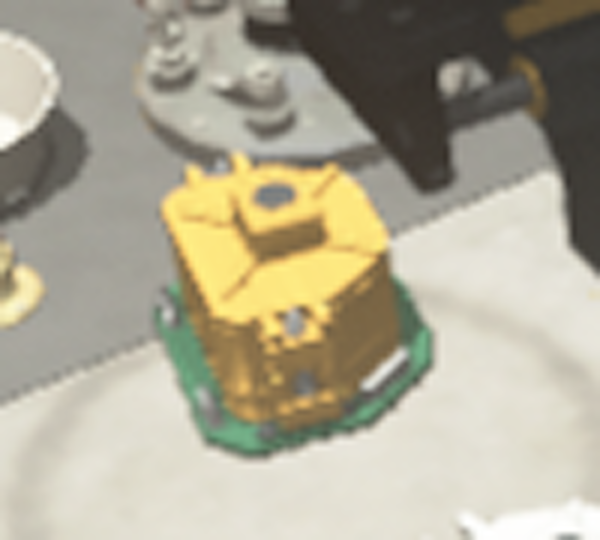

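View pics/top12.png

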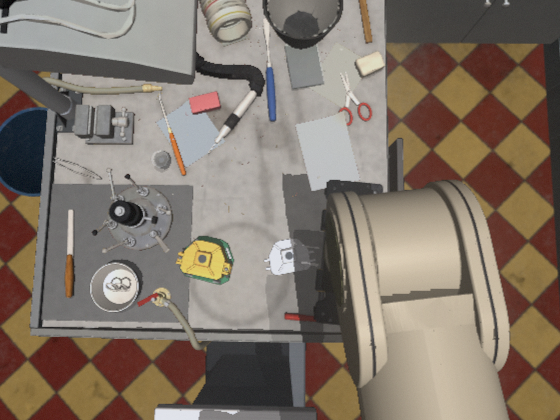

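Call:
{"name": "carry_out", "arguments": {
  "increments": "0 0 0 0.02 0 0 0.045; 0 0 0 0.05 0 0 0.045; 0 0 0 0.08 0 0 0.045; 0 0 0 0.08 0 0 0.045; 0 0 0 0.08 0 0 0.045"
}}

```text
time: 31.05
ee_pos: [0.4858, -0.1662, 0.2191]
eef_rot: [0.998, -0.044, 0.032, 0.009]
ft_force: [0.6, 0.7, 0.6]
width: 0.0451
```

Run:
```python
from h import *
s=r.read_state();print(s["time"],s["joint_positions"].round(3),s["ee_pos"],s["joint_vel"].round(3))
p,d=r.camera("top")
c=p[140:330,150:420];cv2.imwrite("pics/top13c.png",cv2.resize(c,None,fx=2.9,fy=2.9,interpolation=cv2.INTER_CUBIC))
```

```text
31.05 [-1.391 -0.499  1.339  1.86   0.521  1.366 -0.254] [ 0.48583566 -0.16615432  0.21912989] [ 0.007 -0.002  0.003  0.006 -0.    -0.001 -0.001]
```

View pics/top13c.png

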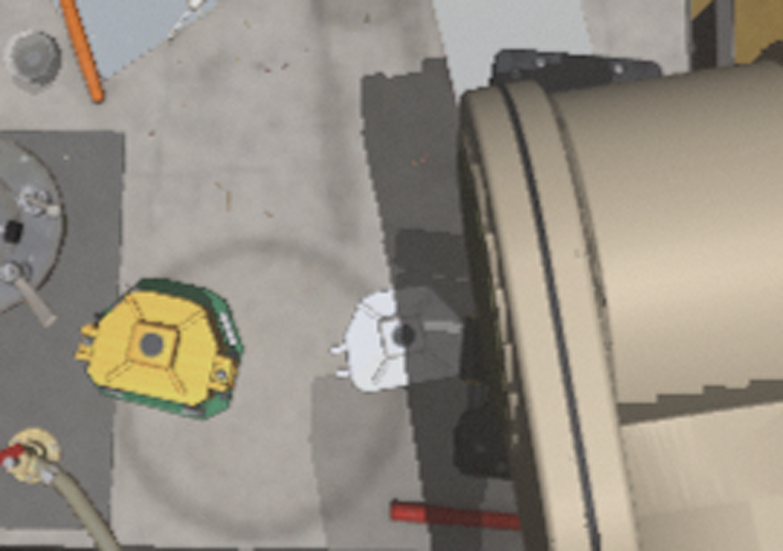

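```bash
python3 -c "
from bench import r
print(r.close_job())"
```

```text
the job is handed in; nothing more can be done
None
```

The flask is assembled on the press plate and the job is handed in, at about 31 s of the 115 s allowed. I seated the lower half between the stops, stood the model in it teeth up, lowered the ring over it onto the pins, and closed it with the brass lid. Each part was released before the next went on.

**Heights:** the lower half and lid met resistance within 0.2 mm of their computed home heights. The ring's fingers opened at 0.4 mm below its computed height with almost no force. The model was set down about 1 mm past its home height with no clear contact force.

**Last camera check:**

| | Position in x, y (mm) | Turn |
|---|---|---|
| Lid, top camera | 442.1, 63.6 | -11.4° |
| Plate, measured at the start | 442.6, 63.3 | -12.9° |
| Lid, scene camera | 440.0, 58.5 | -11.1° |

- The median height of the lid's top was 53 mm by the top camera and 52 mm by the scene camera, against 53 mm expected. Pins show in the slots, and all parts face the same way.
- The grey lid and marker look unmoved in the top view. I did not measure the bystanders.

**What disagreed:**
- The two cameras differ by up to 5 mm in y on the lid. The scene camera reads 2–3 mm off the gripper's own position, and its outline also takes in the side walls, so I relied on the top camera and the arm's readings.
- After the release I moved the arm aside for the last look, and it stopped against the edges of joints 2 and 3 (-0.499 and 1.339 rad, limits -0.5 and 1.34). It was inside the range on every reading, and the hand was clear of everything, but it did not reach the pose I asked for.

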